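# Pack the tube carrier, latch it and start its cooling

## Task

Get the cold carrier ready for the courier: lay every capped tube that lies on the bench into a slot of the cradle in its well, lengthwise and fully down (either way round), swing the lid shut, hook the loop of the draw latch over the keeper on the lid, behind its lip, and press the lever down past centre so that it stays down and the loop is drawn tight. Only then push the selector knob down, turn it clockwise from the white dot to the blue dot and let it spring up there. Leave the dropper bottle, timer, tape roll and slide box where they are.

Things in the scene. Friction and masses are not known exactly. Their poses are not given: they have to be found in the camera images.
- carrier: cold carrier, fixed: white and grey box 150 mm deep (x), 350 long (y); origin under its middle, latch side faces its -x. Well (under the lid): floor z 60, rim z 105 mm. Two boards across it at x -30 and 30, 10 mm thick, rounded tops at z 94, hold the tubes: four slots 34 mm wide at y -30, 24, 78, 132; a tube lies along x with its axis at z 84, its middle at x 0. At the -y end a housing 108 mm high
- tube_a_mid (a point): clear capped 50 ml tube lying on the bench: 113 mm long, body 29 mm thick, cap 34 mm, pointed at the other end, about 0.03 kg; grip across the body. This point is on its axis at mid-length; z runs along the tube to the cap. Two to four such tubes lie there, the other names are absent (the tubes standing in the rack stay)
- tube_b_mid (a point): clear capped 50 ml tube lying on the bench: 113 mm long, body 29 mm thick, cap 34 mm, pointed at the other end, about 0.03 kg; grip across the body. This point is on its axis at mid-length; z runs along the tube to the cap. Two to four such tubes lie there, the other names are absent (the tubes standing in the rack stay)
- tube_c_mid (a point): clear capped 50 ml tube lying on the bench: 113 mm long, body 29 mm thick, cap 34 mm, pointed at the other end, about 0.03 kg; grip across the body. This point is on its axis at mid-length; z runs along the tube to the cap. Two to four such tubes lie there, the other names are absent (the tubes standing in the rack stay)
- tube_d_mid (a point): clear capped 50 ml tube lying on the bench: 113 mm long, body 29 mm thick, cap 34 mm, pointed at the other end, about 0.03 kg; grip across the body. This point is on its axis at mid-length; z runs along the tube to the cap. Two to four such tubes lie there, the other names are absent (the tubes standing in the rack stay)
- lid (a joint): lid angle (rad): 0 shut, found open at 1.6 to 1.8, at most 1.95. A white hood 248 mm long (y), 150 deep, 42 high, hinged along the well's back rim (carrier x 75, z 105 mm); its front goes up and back as it opens. Its top is at z 147 mm when shut. The stiff hinge holds it at any angle; moving it takes up to 5 N at the tab
- lid_tab (a point): grip point of the lid's teal lift tab: a lug 14 mm wide (y) and 14 mm thick, 30 mm out from the lid's front face, 80 mm to the -y side of the latch; the point is 18 mm out. Lid shut: it points to the carrier's -x at z 129 mm; lid open: it points up. Pinched across its width (along y) it pivots between the fingers as the lid swings
- keeper (a point): where the loop's bar sits on the keeper, at the top of the lid's front; axes as the carrier's with the lid shut (then at z 145 mm, 16 mm out from the face). A steel ledge 26 mm wide, 24 mm out from the face, with a lip 4 mm thick turned up at its outer edge. Ledge top 4 mm below the point, lip top 3 mm above; seated, the bar's centre is at the point or up to 12 mm towards the lid (+x)
- lever_pivot (a point): axis of the latch lever (along the carrier's y), 20 mm in front of the carrier's front face, at z 85 mm, straight below the keeper; point axes turn with the lever
- lever_end (a point): point on the middle line of the lever's teal handle, 70 mm from the pivot; the handle ends at 85 mm, is 24 mm wide (y) and 7 mm thick
- lever (a joint): lever angle (rad): 0 pressed right down on its stop, handle pointing down and 40 degrees out from the carrier's front; grows as it is raised, 1.85 at most; found at 1.45 to 1.65, handle up and out. Stays where left (0.14 N m). With the loop hooked, tension begins below about 0.85 and the centre is at about 0.17; then it snaps to 0 and stays. Needs up to 6 N at the handle
- loop_swing (a joint): swing of the loop about its pin on the lever (rad), -0.15 to 2.1, grows outward from the carrier; the loop leans out from upright by (this - lever angle). The pin is 22 mm from the lever's axis, 47.5 degrees from the handle towards the carrier (lever at 0: almost straight below the axis). Light friction: stays where left. The bar clears the lip with the lever above about 1.4
- loop_stretch (a joint): stretch of the loop's springs (m): 0 slack, about 0.0026 when latched tight; 15 N per mm
- loop_bar (a point): middle of the loop's cross bar: round steel, 8 mm thick, 48 mm long (y), 78 mm from the loop's pin; the loop's two legs, 40 mm apart, pass either side of keeper and lever
- loop_tab (a point): grip point on the loop's finger tab, 26 mm beyond the bar in line with the legs (point z points along the legs to the tab's end); the tab is 14 mm wide (y), 8 mm thick and ends 39 mm beyond the bar. Pinched across its width (along y) it pivots between the fingers; pulling it also moves the lever, so the bar can be carried over the lip and drawn down on to the ledge
- selector_press (a joint): how far the selector knob is pushed down (m): 0 up, 0.006 at the bottom; its spring pushes back with 2.7 N at first, 8 N at the bottom
- selector_turn (a joint): selector angle (rad), clockwise from above: 0 with the pointer line on the white dot (to the carrier's -x), 1.2 on the blue dot, 1.26 at most. Stop pins hold it within 0.15 of each dot unless it is pushed down 5 mm or more; between the dots it stays down, at the blue dot it springs up
- selector_grip (a point): middle of the selector's bar grip, on the knob's upright axis on top of the control housing, z 148 mm when up: bar 38 mm long (point x, pointer end at -x), 12 mm wide (y), from z 129 to 159 mm, on a round skirt 38 mm across
- dropper_bottle: white dropper bottle, 43 mm across, 113 mm tall, origin at its foot; a bystander
- timer: white bench timer, 40x78x59 mm, origin at its foot; a bystander
- tape_roll: roll of label tape lying flat, 84 mm across, 19 mm high; a bystander
- slide_box: flat slide box, 54x100x21 mm; a bystander

How it is judged:
By the outcome, as a careful person would: the job done as asked, in the order asked, and still so for the second after the job is handed in, with the robot touching nothing.
Of tube_a, tube_b, tube_c, tube_d only 2 to 4 are there at a start; the rules pass over those that are not, and their reading is None.
At some moment in a run one of tube_a, tube_b, tube_c, tube_d may be knocked a few centimetres aside while the robot is not near it.
Once in a run the grip may slacken for a moment while it holds something.
It also fails if it takes over 208 s, if anything falls off the work surface, if the arm or the gripper's body presses on something with over 40 N, if the wrist force passes 120 N, or if a joint passes its speed limit or range.

## Robot

A 6-joint arm with a two-finger parallel gripper is mounted at the origin on a cart in front of the work surface, level with it; the furniture and walls round the work are solid. World frame = base frame: x ahead of the robot, y to its left, z up, the work surface at z = 0. Lengths are in mm, angles in degrees, forces in N, time in s.
With the tool pointing down it reaches from about 350 to 850 mm from the base axis. Payload 8.1 kg.
Tool frame: the origin (TCP) lies on the centre line of the jaws, within the pads' length; the fingertips stand 19 mm ahead of it and the grasp point (between the pads) is the TCP; z points along the fingers, y is the line along which they close (so a half turn about z gives the same grasp; the last joint's range is limited). The gripper opens to 85 mm and grips with 20 to 120 N. Pads are 22 mm wide; open, the fingers measure 114 mm over their backs; the gripper's body (76 mm by 85 mm) begins 54 mm behind the grasp point. The pads swing forward as they close: fully open they stand 13 mm farther back than shut.
Start: joints at [59.393, 7.471, 85.268, -0, 87.261, -4.893], TCP at [260.311, 540.596, 250.292] pointing down, gripper open.
Joint ranges: [-169.43, 169.43], [-51.17, 129.36], [1.28, 143.12], [-76.62, 256.62], [0, 156.53], [-152.29, 152.29]. Speed limits (degrees/s): [136.94, 136.94, 159.86, 180, 180, 180].

## Interface

Orientations are given as [roll, pitch, yaw] about the fixed x, y, z axes, in that order (R = Rz(yaw) Ry(pitch) Rx(roll)).
In Python, from bench import r gives the robot as it stands. The module is installed in compiled form; this text tells all that it offers.
- The arm moves only by the tool servo_tool, never from a script. Its arguments are lists of equal length, an entry for each row: "fingers": the finger opening in m, from 0 to 0.0854; "linear": the shift along the tool's x, y, z in m, a list of three; "rotation": the turn, a rotation vector about the tool's x, y, z in degrees, a list of three. A call has 1 to 10 rows; each row is the pose to reach, as a shift and turn from the pose commanded when the call began, along the tool's axes at that moment; what a row does not reach only later rows make up. A row lasts 1/10 s, in which the tool goes at most 50 mm and 8.59 degrees, less where a joint would pass 70% of its speed; a pose out of reach is approached as far as the arm can. A call with a gripper value outside its range is refused whole. The fingers move at their own pace and stop on an object; "force" is the grip in N (left out, the last holds). Time passes only in rows, so rows that repeat a pose let the fingers close. It gives the time, the measured TCP pose, the force, the opening and the grip force at its end, in the units of the state.
- r.sense(): the state, without advancing time (a new reading comes with each control period).
- r.snapshot(name): name is "scene" or "top"; returns a dict with "frame" (420x560x3 uint8, red, green, blue), "fx", "fy", "cx", "cy" (pixels), "k1" (the pictures are not rectified: a ray, as slopes to the right and down, at radius r is drawn at 1 + k1 r^2 times it, then the intrinsics apply), "camera_from_world" (4x4, takes a point from world to camera coordinates). Camera axes: x right, y up, looking along -z (the intrinsics and any distortion apply to the point x, -y, -z); pixel columns grow to the right and rows downward; lengths in mm; the calibration is good to about 2 mm. A picture is of the moment at which its call begins. There is no depth.
- r.hand_in(): hands the job in; it is judged then, once.
The state is a dict: "time": time; "joint_pos": joint angles; "qd": joint speeds; "joint_efforts": joint torques, N m; "tool_pos": TCP position; "tcp_rot": TCP orientation; "ft_force": force on the tool from outside, world axes, zero at the start; "wrist_torque": the same for the moment, N m; "finger_gap": finger opening in mm; "grip_force": force on a finger pad.
Only numpy, scipy, OpenCV 4.12 (cv2) and the standard library are available. Lean on these libraries where they do the work, as an engineer would, in place of code of your own. Each camera call takes 0.05 s, during which the arm holds its last target. There are 200 camera calls.

## Working session

There is one attempt and no reset: what is moved stays moved. The work goes in short steps, Python scripts to look and compute and a tool call to move; the robot and the scene stay as the last step left them, time stands still between calls to the robot, and variables do not carry over. Pictures are saved under pics/ and viewed, at most 14 in all, crops included, and the job is handed in when it is done.

Besides the shell and the picture viewer there is one more tool, called after "Request:" as name(argument=value, ...), one argument or row to a line, values as JSON. servo_tool: Moves the arm, as the interface text tells. Its arguments: {"type":"object","properties":{"fingers":{"type":"array","items":{"type":"number"}},"linear":{"type":"array","items":{"type":"array","items":{"type":"number"}}},"rotation":{"type":"array","items":{"type":"array","items":{"type":"number"}}},"force":{"type":"number"}},"required":["fingers","linear","rotation"]}

```bash
mkdir -p pics; ls; python3 - <<'E'
from bench import r
import cv2
for n in("scene","top"):
    s=r.snapshot(n); cv2.imwrite(f"pics/{n}0.png",cv2.resize(s["frame"][:,:,::-1],(800,600),interpolation=cv2.INTER_CUBIC))
    print(n,s["fx"],s["fy"],s["cx"],s["cy"],s["k1"],s["camera_from_world"].round(3).tolist() if hasattr(s["camera_from_world"],'round') else s["camera_from_world"])
print(r.sense())
E
```

```text
pics
scene 501.510895107688 501.510895107688 270.90785084428785 196.264524461375 0.023621199896581287 [[0.79, -0.613, -0.01, -400.938], [0.397, 0.499, 0.77, -299.161], [-0.467, -0.613, 0.637, -1177.362], [0.0, 0.0, 0.0, 1.0]]
top 467.8991092343135 467.8991092343135 280.1069903569782 213.29757301354041 -0.1486696246304993 [[-0.001, -1.0, -0.017, -14.285], [0.988, -0.004, 0.156, -509.699], [-0.156, -0.016, 0.988, -1299.553], [0.0, 0.0, 0.0, 1.0]]
{'time': 0.1, 'joint_pos': array([ 5.93910167e+01,  7.51034139e+00,  8.53240739e+01, -9.28593091e-04,
        8.72605985e+01, -4.89249618e+00]), 'qd': array([-0.01018293, -0.17536492, -0.16230011, -0.00459898, -0.02695254,
       -0.01430826]), 'joint_efforts': array([ 2.00802591e-03, -5.70953429e+01, -5.01940119e+01, -7.71420150e-05,
        8.16508866e-03, -4.72405304e-05]), 'tool_pos': array([260.09373502, 540.18070887, 249.34396679]), 'tcp_rot': array([-1.79905253e+02, -7.17930679e-03,  1.54283552e+02]), 'ft_force': array([-0.04753707, -0.44481271,  0.09699587]), 'wrist_torque': array([ 0.04532321,  0.00280256, -0.00172221]), 'grip_force': 0.0, 'finger_gap': 85.0918599750964}
```

View pics/scene0.png

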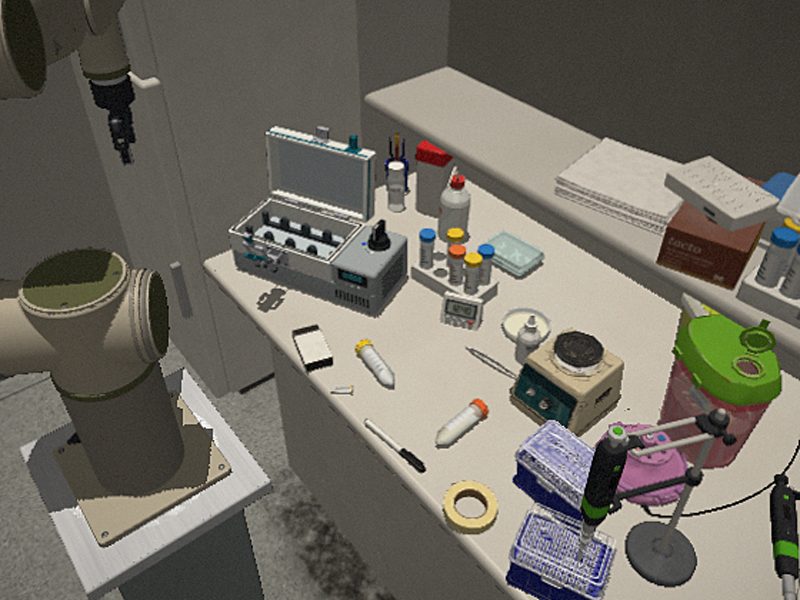

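View pics/top0.png

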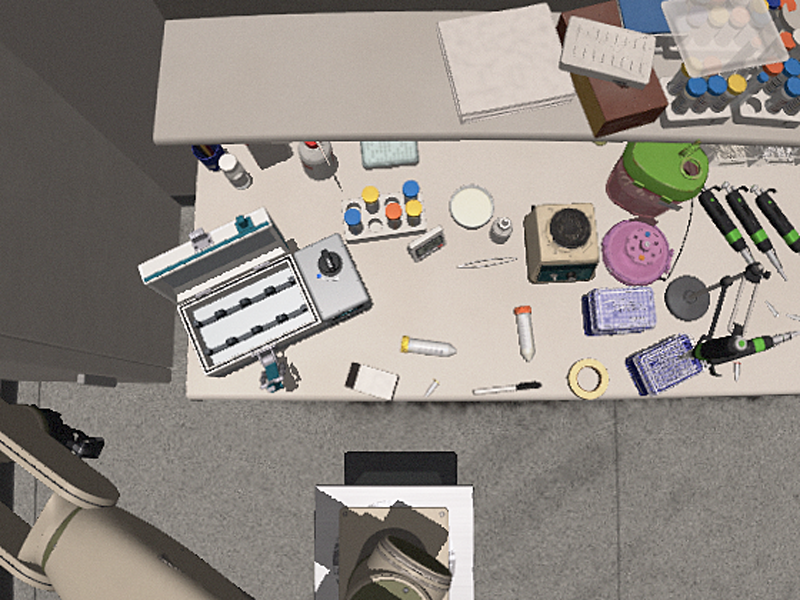

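The scene picture shows the open carrier at about (310,240) and two tubes on the bench: yellow cap at (375,362) and orange cap at (462,422). In the top view the tubes are at (428,346) and (525,332), the knob at (330,262) and the latch at (272,370). Next I'll zoom in on the carrier.

```bash
cat > h.py <<'E'
import numpy as np, cv2
from bench import r
from scipy.spatial.transform import Rotation as R
class Cam:
    def __init__(s,n):
        d=r.snapshot(n); s.d=d; s.img=np.ascontiguousarray(d["frame"][:,:,::-1]); s.M=np.array(d["camera_from_world"])
    def proj(s,p):
        p=np.atleast_2d(p); c=p@s.M[:3,:3].T+s.M[:3,3]; a=c[:,0]/-c[:,2]; b=-c[:,1]/-c[:,2]
        k=1+s.d["k1"]*(a*a+b*b); return np.c_[a*k*s.d["fx"]+s.d["cx"],b*k*s.d["fy"]+s.d["cy"]]
    def ray(s,uv):
        u=(uv[0]-s.d["cx"])/s.d["fx"]; v=(uv[1]-s.d["cy"])/s.d["fy"]; a,b=u,v
        for _ in range(20):
            k=1+s.d["k1"]*(a*a+b*b); a,b=u/k,v/k
        A=s.M[:3,:3]; return -A.T@s.M[:3,3], A.T@np.array([a,-b,-1.])
    def plane(s,uv,z):
        o,d=s.ray(uv); return o+d*(z-o[2])/d[2]
def tri(c1,u1,c2,u2):
    o1,d1=c1.ray(u1);o2,d2=c2.ray(u2); d1/=np.linalg.norm(d1);d2/=np.linalg.norm(d2)
    t=np.linalg.lstsq(np.c_[d1,-d2],o2-o1,rcond=None)[0]; a=o1+t[0]*d1;b=o2+t[1]*d2
    return (a+b)/2,np.linalg.norm(a-b)
def crop(c,x,y,w,h,k): return cv2.resize(c.img[y:y+h,x:x+w],None,fx=k,fy=k,interpolation=cv2.INTER_CUBIC)
E
python3 - <<'E'
from h import *
t=Cam("top");s=Cam("scene")
cv2.imwrite("pics/t1.png",crop(t,90,135,180,145,4.2))
cv2.imwrite("pics/s1.png",crop(s,150,80,145,145,4.1))
hsv=cv2.cvtColor(t.img,cv2.COLOR_BGR2HSV)
for n,lo,hi in(("y",20,35),("o",4,14)):
  m=cv2.inRange(hsv,(lo,150,120),(hi,255,255)); k,_,st,ce=cv2.connectedComponentsWithStats(m)
  for i in range(1,k):
    if st[i,4]>30: print(n,st[i],ce[i],t.plane(ce[i],17).round())
E
```

```text
y [510  52  13  13 120] [515.59166667  57.94166667] [1022. -783.   17.]
y [254 131  11  11  91] [258.65934066 135.72527473] [750.  49.  17.]
y [284 140  11  11  77] [289.15584416 144.44155844] [722. -43.  17.]
y [281 236   5  10  35] [282.77142857 240.42857143] [434. -23.  17.]
o [546   0  11   8  53] [552.09433962   2.77358491] [1249. -960.   17.]
o [546  22  11  12  74] [551.10810811  27.47297297] [1147. -935.   17.]
o [536  44  12   7  64] [542.34375  46.9375 ] [1069. -887.   17.]
o [270 142  11  12 104] [274.94230769 147.36538462] [713.  -0.  17.]
o [360 214  12   6  43] [365.65116279 216.34883721] [ 503. -265.   17.]
```

View pics/t1.png

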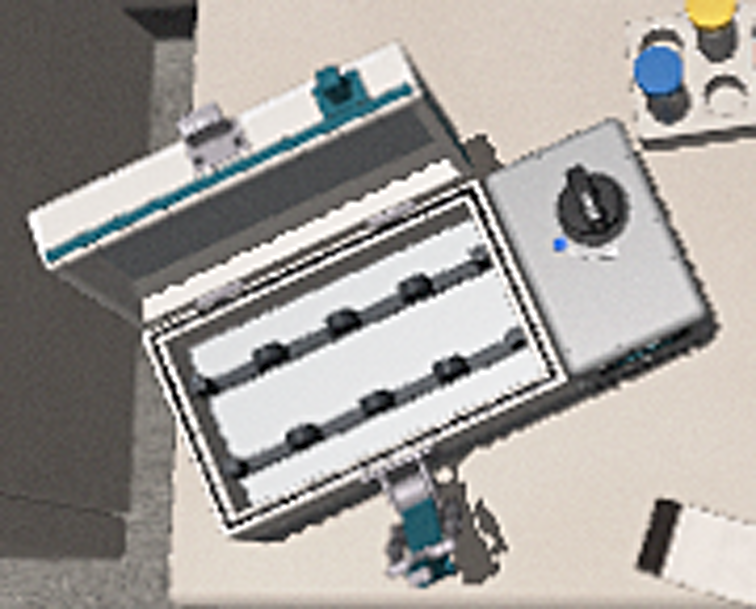

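View pics/s1.png

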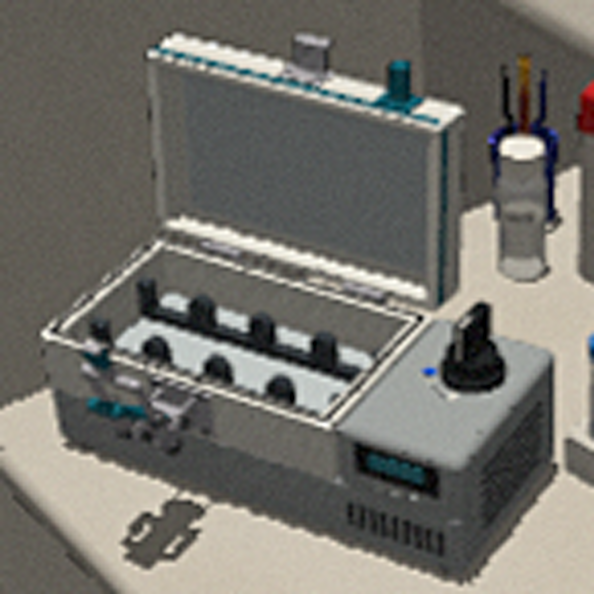

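The top crop shows the rim corners at (228,533), (148,335), (475,183) and (562,380), the housing corners at (618,122) and (702,322), and the knob at (592,208). In the scene crop, the lid tab is at (400,75), the keeper at (312,52) and the lever's teal handle at about (110,405). I'll fit the carrier pose from these points.

```bash
cat > fit.py <<'E'
from h import *
from scipy.optimize import least_squares
t=Cam("top");s=Cam("scene")
T=lambda x,y:np.array([90+x/4.2,135+y/4.2]); S=lambda x,y:np.array([150+x/4.1,80+y/4.1])
obs=[(t,T(228,535),(-75,175,105)),(t,T(146,333),(75,175,105)),(t,T(562,380),(-75,None,105)),(t,T(475,183),(75,None,105)),
(t,T(624,118),(75,-175,108)),(t,T(706,325),(-75,-175,108)),
(s,S(43,336),(-75,175,105)),(s,S(163,234),(75,175,105)),(s,S(340,430),(-75,None,105)),(s,S(432,315),(75,None,105)),(s,S(555,348),(75,-175,108))]
def W(p,q,yb=0):
    c,sn=np.cos(q[2]),np.sin(q[2]); x,y,z=p[0],(yb if p[1] is None else p[1]),p[2]
    return np.array([q[0]+c*x-sn*y,q[1]+sn*x+c*y,z])
f=lambda q:np.concatenate([o[0].proj(W(o[2],q,q[3]))[0]-o[1] for o in obs])
if __name__=="__main__":
    L=least_squares(f,[500,300,.4,-73],loss="soft_l1"); q=L.x;print(q.round(3),np.degrees(q[2]));print(f(q).reshape(-1,2).round(1).tolist())
    for n,a,b in(("lidtab",T(335,83),S(400,70)),("keeper",T(205,125),S(312,45))):
        p,e=tri(t,a,s,b);d=p-[q[0],q[1],0];c,sn=np.cos(q[2]),np.sin(q[2]);print(n,p.round(),e.round(1),"car",round(c*d[0]+sn*d[1]),round(-sn*d[0]+c*d[1]))
    # tubes: white-ish/cap mask in top; print scene sat
    for n,c in(("knob",t.plane(T(590,205),159)),): 
        d=c-[q[0],q[1],0];c_,sn=np.cos(q[2]),np.sin(q[2]);print(n,c.round(),round(c_*d[0]+sn*d[1]),round(-sn*d[0]+c_*d[1]))
    im=np.hstack([crop(t,270,200,110,65,3.6),crop(s,240,230,110,90,3.6)[:234]]);cv2.imwrite("pics/tubes.png",im);print(im.shape)
    cv2.imwrite("pics/latch.png",np.hstack([crop(t,170,235,50,50,8),crop(s,160,145,50,50,8)]))
E
python3 fit.py
```

```text
[ 5.0388e+02  2.2764e+02  4.2200e-01 -6.8675e+01] 24.174840508920084
[[-0.8, 0.5], [-0.7, -0.8], [0.8, 1.0], [0.5, -0.9], [-0.1, -1.2], [2.1, -2.0], [-1.2, -0.5], [-1.2, -0.1], [-4.0, -0.2], [-0.2, 0.4], [1.4, 1.1]]
lidtab [618. 248. 279.] 1.4 car 112 -28
keeper [595. 326. 274.] 1.7 car 123 52
knob [570. 113. 159.] 14 -131
(234, 792, 3)
```

View pics/tubes.png

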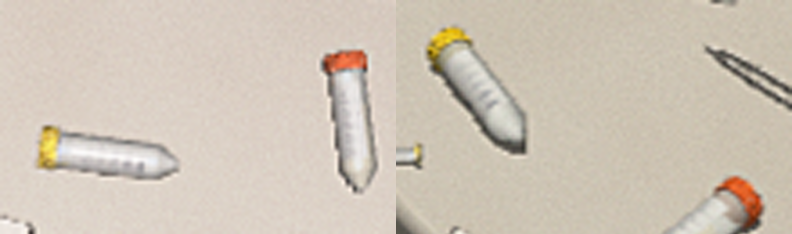

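View pics/latch.png

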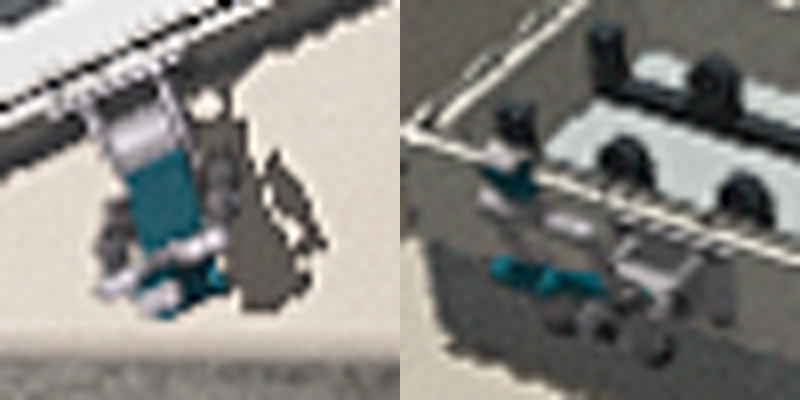

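The tube crop shows the yellow-capped tube with cap (48,148) and tip (178,163), and the orange-capped one with cap (345,60) and tip (360,190). In the latch crop, the loop bar runs from (105,287) to (225,240) in the top half, with its tab at about (510,180) in the scene half. The handle is the lower teal strip.

```bash
cat > m2.py <<'E'
from fit import *
q=np.array([503.9,227.6,np.radians(24.17)])
T=lambda x,y:np.array([90+x/4.2,135+y/4.2]); S=lambda x,y:np.array([150+x/4.1,80+y/4.1])
def car(p):
    d=np.array(p)-[q[0],q[1],0];c,sn=np.cos(q[2]),np.sin(q[2]);return np.array([c*d[0]+sn*d[1],-sn*d[0]+c*d[1],d[2]]).round(1)
for y,a in((-57,(515,335)),(-3,(451,363)),(51,(376,398)),(105,(301,432)),(159,(235,463))): print(-30,y,car(t.plane(T(*a),94)))
for y,a in((-57,(482,256)),(-3,(414,285)),(51,(343,318)),(105,(270,353)),(159,(203,383))): print(30,y,car(t.plane(T(*a),94)))
lt=lambda x,y:np.array([170+x/8,235+y/8]);ls=lambda x,y:np.array([160+x/8,145+y/8])
for n,a,b in(("barL",(105,287),(482-400,200)),("barR",(225,240),(595-400,226)),("tab",(155,298),(510-400,180)),("hend",(195,292),(495-400,268)),("hmid",(160,200),(550-400,275))):
    p,e=tri(t,lt(*a),s,ls(*b)); print(n,p.round(),car(p),round(e,1))
tt=lambda x,y:np.array([270+x/3.6,200+y/3.6])
for a,b in(((40,147),(180,164)),((344,52),(360,193))):
    c=t.plane(tt(*a),17);e=t.plane(tt(*b),13);m=(c+e)/2;d=c-e;print("tube",m.round(),np.linalg.norm(d).round(),np.degrees(np.arctan2(d[1],d[0])).round())
E
python3 m2.py
```

```text
-30 -57 [-29.3 -50.3  94. ]
-30 -3 [-28.9  -4.4  94. ]
-30 51 [-29.8  50.1  94. ]
-30 105 [-29.9 104.6  94. ]
-30 159 [-30.7 153.1  94. ]
30 -57 [ 28.6 -50.8  94. ]
30 -3 [29.5 -1.8 94. ]
30 51 [28.8 50.1 94. ]
30 105 [ 27.4 104.   94. ]
30 159 [ 27.6 153.3  94. ]
barL [341. 235. 155.] [-145.8   73.   154.7] 0.6
barR [359. 193. 159.] [-146.6   28.   159.3] 5.2
tab [339. 212. 177.] [-156.5   53.2  176.7] 5.1
hend [336. 209. 144.] [-161.    52.2  143.5] 10.0
hmid [366. 228. 115.] [-125.7   57.3  114.8] 13.5
tube [426. -74.  15.] 113.0 83.0
tube [ 452. -270.   15.] 115.0 5.0
```

Measured: the carrier is at (504, 228) with yaw 24.2°, and the slot boards match to about 1 mm. The lever is at about 1.59 rad with the loop leaning out 21°, and the lid is at about 1.65 rad. Both tubes measure about 113 mm long. Next I'll plan the moves.

```bash
cat > g.py <<'E'
from h import *
Q=np.array([503.9,227.6,np.radians(24.17)])
def W(x,y,z):
    c,s=np.cos(Q[2]),np.sin(Q[2]);return np.array([Q[0]+c*x-s*y,Q[1]+s*x+c*y,z])
def car(p):
    d=np.array(p)-[Q[0],Q[1],0];c,s=np.cos(Q[2]),np.sin(Q[2]);return np.array([c*d[0]+s*d[1],-s*d[0]+c*d[1],d[2]]).round(1)
def rot(a): return R.from_euler("xyz",a,degrees=True)
def down(yaw): return rot([180,0,yaw])
def plan(*tg,cur=None):
    """chain of (pos,Rot): prints shift (m) and rotvec (deg) for each call"""
    st=r.sense(); p,o=(np.array(st["tool_pos"]),rot(st["tcp_rot"])) if cur is None else cur
    print("t",round(st["time"],1),"tcp",p.round(1),o.as_euler("xyz",degrees=True).round(1),"car",car(p),"F",st["ft_force"].round(1),"gap",round(st["finger_gap"],1),"grip",round(st["grip_force"],1))
    for P,O in tg:
        P=np.array(P,float); l=o.inv().apply(P-p)/1000; v=(o.inv()*O).as_rotvec(degrees=True)
        print(P.round(1),"lin",l.round(4).tolist(),"rot",v.round(1).tolist()); p,o=P,O
E
python3 - <<'E'
from g import *
plan(((426,-74,150),down(83)),((426,-74,22),down(83)))
E
```

```text
t 0.4 tcp [260.3 540.5 250.1] [-180.     0.   154.3] car [-94.1 385.2 250.1] F [-0.3 -0.2 -0.1] gap 85.2 grip 0.0
[426. -74. 150.] lin [-0.4159, -0.4818, 0.1003] rot [-0.0, 0.0, 71.3]
[426. -74.  22.] lin [0.0, -0.0, 0.128] rot [0.0, 0.0, 0.0]
```

Request:
servo_tool(
  fingers=[0.085,0.085,0.085,0.085,0.085,0.085,0.085,0.085,0.085,0.085],
  linear=[
    [-0.416,-0.482,0],
    [-0.416,-0.482,0],
    [-0.416,-0.482,0],
    [-0.416,-0.482,0],
    [-0.416,-0.482,0],
    [-0.416,-0.482,0],
    [-0.416,-0.482,0],
    [-0.416,-0.482,0],
    [-0.416,-0.482,0],
    [-0.416,-0.482,0],
  ],
  rotation=[
    [0,0,71.3],
    [0,0,71.3],
    [0,0,71.3],
    [0,0,71.3],
    [0,0,71.3],
    [0,0,71.3],
    [0,0,71.3],
    [0,0,71.3],
    [0,0,71.3],
    [0,0,71.3],
  ],
  force=60,
)

```text
time: 1.4
tool_pos: [390.6, 55.9, 250.7]
tcp_rot: [179.9, -0.0, 82.9]
ft_force: [0.1, 0.2, -0.2]
finger_gap: 84.9
grip_force: 0.0
```

```bash
python3 - <<'E'
from g import *
t=Cam("top");cv2.imwrite("pics/t3.png",crop(t,250,190,150,90,4))
plan(((426,-74,100),down(83)),((426,-74,22),down(83)))
E
```

```text
t 1.4 tcp [392.1  48.6 250.7] [179.8   0.2  82.6] car [-175.3 -117.6  250.7] F [ 0.7 -3.7 -0.1] gap 85.0 grip 0.0
[426. -74. 100.] lin [-0.1165, 0.049, 0.1513] rot [0.1, 0.2, -0.4]
[426. -74.  22.] lin [0.0, -0.0, 0.078] rot [0.0, 0.0, 0.0]
```

View pics/t3.png

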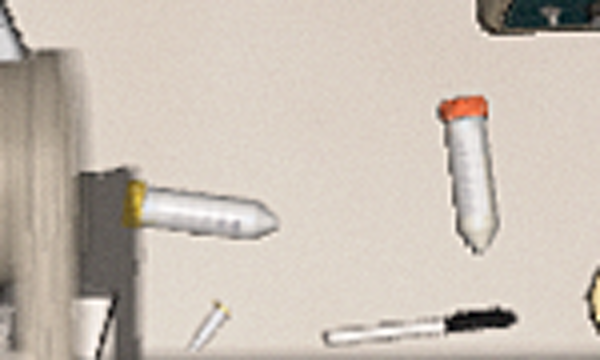

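The yellow tube hasn't moved (cap (135,203), tip (275,222)), and neither has the orange one. Descending to grasp.

Request:
servo_tool(
  fingers=[0.085,0.085,0.085,0.085,0.085,0.085,0.085,0.085],
  linear=[
    [-0.1165,0.049,0.11],
    [-0.1165,0.049,0.11],
    [-0.1165,0.049,0.11],
    [-0.1165,0.049,0.11],
    [-0.1165,0.049,0.11],
    [-0.1165,0.049,0.15],
    [-0.1165,0.049,0.15],
    [-0.1165,0.049,0.15],
  ],
  rotation=[
    [0,0,-0.4],
    [0,0,-0.4],
    [0,0,-0.4],
    [0,0,-0.4],
    [0,0,-0.4],
    [0,0,-0.4],
    [0,0,-0.4],
    [0,0,-0.4],
  ],
)

```text
time: 2.25
tool_pos: [424.8, -62.7, 101.3]
tcp_rot: [-180.0, -0.0, 83.5]
ft_force: [0.4, -0.6, 0.8]
finger_gap: 84.8
grip_force: 0.0
```

```bash
python3 - <<'E'
from g import *
plan(((426,-74,22),down(83)))
E
```

```text
t 2.2 tcp [424.8 -62.7 101.3] [-180.    -0.    83.5] car [-191.  -232.4  101.3] F [ 0.4 -0.6  0.8] gap 84.8 grip 0.0
[426. -74.  22.] lin [-0.0111, 0.0026, 0.0793] rot [-0.0, -0.0, 0.5]
```

Request:
servo_tool(
  fingers=[0.085,0.085,0.085,0.085,0.028,0.028,0.028,0.028,0.028,0.028],
  linear=[
    [-0.011,0.0026,0.04],
    [-0.011,0.0026,0.07],
    [-0.011,0.0026,0.0793],
    [-0.011,0.0026,0.0793],
    [-0.011,0.0026,0.0793],
    [-0.011,0.0026,0.0793],
    [-0.011,0.0026,0.0793],
    [-0.011,0.0026,0.0793],
    [-0.011,0.0026,0.0793],
    [-0.011,0.0026,0.0793],
  ],
  rotation=[
    [0,0,0.5],
    [0,0,0.5],
    [0,0,0.5],
    [0,0,0.5],
    [0,0,0.5],
    [0,0,0.5],
    [0,0,0.5],
    [0,0,0.5],
    [0,0,0.5],
    [0,0,0.5],
  ],
  force=40,
)

```text
time: 3.25
tool_pos: [426.3, -75.1, 21.2]
tcp_rot: [180.0, 0.0, 82.9]
ft_force: [-0.4, -0.4, 0.8]
finger_gap: 28.1
grip_force: 0.1
```

```bash
python3 - <<'E'
from g import *
plan(((426,-74,190),down(83)),(W(0,24,190),down(24.2)),(W(0,24,92),down(24.2)))
E
```

```text
t 3.2 tcp [426.3 -75.1  21.2] [180.    0.   82.9] car [-194.7 -244.4   21.2] F [-0.4 -0.4  0.8] gap 28.1 grip 0.1
[426. -74. 190.] lin [0.001, -0.0004, -0.1688] rot [0.0, 0.0, -0.1]
[494.1 249.5 190. ] lin [0.3294, 0.0281, 0.0] rot [-0.0, -0.0, 58.8]
[494.1 249.5  92. ] lin [0.0, -0.0, 0.098] rot [0.0, 0.0, 0.0]
```

Request:
servo_tool(
  fingers=[0.02,0.02,0.02,0.02,0.02,0.02,0.02,0.02],
  linear=[
    [0,0,0],
    [0,0,0],
    [0,0,0],
    [0,0,-0.03],
    [0,0,-0.08],
    [0,0,-0.13],
    [0,0,-0.169],
    [0,0,-0.169],
  ],
  rotation=[
    [0,0,0],
    [0,0,0],
    [0,0,0],
    [0,0,0],
    [0,0,0],
    [0,0,0],
    [0,0,0],
    [0,0,0],
  ],
  force=50,
)

```text
time: 4.05
tool_pos: [429.5, -76.0, 196.5]
tcp_rot: [179.4, 0.1, 82.9]
ft_force: [0.6, -0.2, -0.5]
finger_gap: 26.7
grip_force: 49.4
```

Request:
servo_tool(
  fingers=[0.02,0.02,0.02,0.02,0.02,0.02,0.02,0.02,0.02,0.02],
  linear=[
    [0.033,0.003,0],
    [0.07,0.006,0],
    [0.11,0.009,0],
    [0.15,0.013,0],
    [0.19,0.016,0],
    [0.23,0.02,0],
    [0.27,0.023,0],
    [0.31,0.027,0],
    [0.3294,0.028,0],
    [0.3294,0.028,0],
  ],
  rotation=[
    [0,0,7],
    [0,0,14],
    [0,0,21],
    [0,0,28],
    [0,0,35],
    [0,0,42],
    [0,0,49],
    [0,0,56],
    [0,0,58.8],
    [0,0,58.8],
  ],
)

```text
time: 5.05
tool_pos: [494.0, 250.6, 188.4]
tcp_rot: [-180.0, 0.1, 24.2]
ft_force: [-1.1, -0.4, -1.7]
finger_gap: 26.4
grip_force: 49.4
```

```bash
python3 - <<'E'
from g import *
plan((W(0,24,92),down(24.2)))
t=Cam("top");cv2.imwrite("pics/t4.png",np.hstack([crop(t,130,150,100,140,4),crop(Cam("scene"),160,80,100,140,4)]))
E
```

```text
t 5.0 tcp [494.  250.6 188.4] [-1.80e+02  1.00e-01  2.42e+01] car [  0.4  25.  188.4] F [-1.1 -0.4 -1.7] gap 26.4 grip 49.4
[494.1 249.5  92. ] lin [-0.0002, 0.0011, 0.0964] rot [-0.0, 0.1, -0.0]
```

View pics/t4.png

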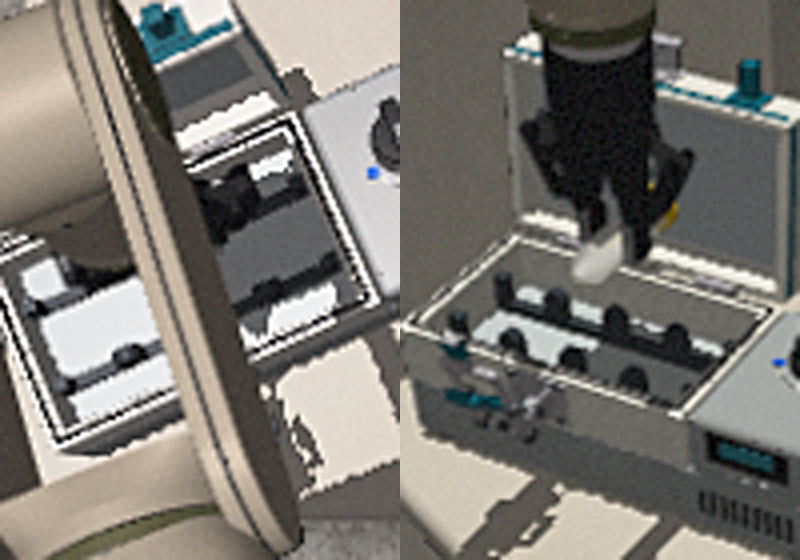

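The tube is held level, lined up above the slots with its tip toward the latch (scene half, (600,262)). Lowering it.

Request:
servo_tool(
  fingers=[0.02,0.02,0.02,0.02,0.02,0.02,0.02,0.02],
  linear=[
    [0,0.001,0.03],
    [0,0.001,0.06],
    [0,0.001,0.075],
    [0,0.001,0.085],
    [0,0.001,0.092],
    [0,0.001,0.097],
    [0,0.001,0.097],
    [0,0.001,0.097],
  ],
  rotation=[
    [0,0,0],
    [0,0,0],
    [0,0,0],
    [0,0,0],
    [0,0,0],
    [0,0,0],
    [0,0,0],
    [0,0,0],
  ],
)

```text
time: 5.95
tool_pos: [495.1, 250.3, 94.1]
tcp_rot: [-179.7, -0.2, 24.2]
ft_force: [-1.7, 14.7, -2.9]
finger_gap: 26.1
grip_force: 49.6
```

Request:
servo_tool(
  fingers=[0.02,0.02,0.02,0.02],
  linear=[
    [0,-0.002,0],
    [0,-0.002,0],
    [0,-0.002,0],
    [0,-0.002,0],
  ],
  rotation=[
    [0,0,0],
    [0,0,0],
    [0,0,0],
    [0,0,0],
  ],
)

```text
time: 6.35
tool_pos: [494.7, 250.5, 94.1]
tcp_rot: [-179.9, -0.1, 24.1]
ft_force: [-1.5, 8.0, -0.6]
finger_gap: 26.5
grip_force: 50.0
```

```bash
python3 - <<'E'
from g import *
plan((W(0,24,91),down(24.2)));print(r.sense()["wrist_torque"])
t=Cam("top");cv2.imwrite("pics/t5.png",np.hstack([crop(t,130,150,100,110,4),crop(Cam("scene"),160,90,100,110,4)]))
E
```

```text
t 6.3 tcp [494.7 250.5  94.1] [-1.799e+02 -1.000e-01  2.410e+01] car [ 1.  24.7 94.1] F [-1.5  8.  -0.6] gap 26.5 grip 50.0
[494.1 249.5  91. ] lin [-0.001, 0.0007, 0.0031] rot [-0.1, -0.1, -0.1]
[1.3182918  0.29983379 0.28073859]
```

View pics/t5.png

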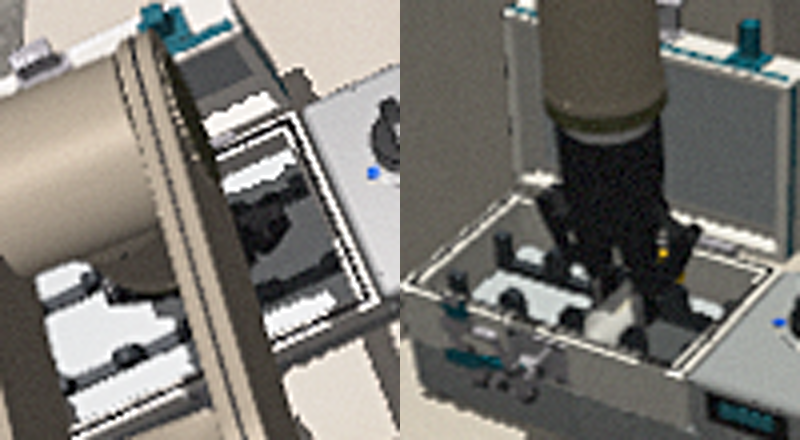

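In the scene half the tube sits over its slot at (615,325), and there's a mild side force toward carrier +y. I'll shift a little more, lower and release.

Request:
servo_tool(
  fingers=[0.02,0.02,0.02,0.02,0.03,0.036,0.036,0.036,0.036],
  linear=[
    [0,-0.002,0],
    [0,-0.002,0.001],
    [0,-0.002,0.002],
    [0,-0.002,0.002],
    [0,-0.002,0.002],
    [0,-0.002,0.002],
    [0,-0.002,0.002],
    [0,-0.002,0.002],
    [0,-0.002,0.002],
  ],
  rotation=[
    [0,0,0],
    [0,0,0],
    [0,0,0],
    [0,0,0],
    [0,0,0],
    [0,0,0],
    [0,0,0],
    [0,0,0],
    [0,0,0],
  ],
)

```text
time: 7.35
tool_pos: [493.4, 251.1, 90.9]
tcp_rot: [180.0, 0.0, 24.1]
ft_force: [-0.1, 0.3, -0.5]
finger_gap: 36.0
grip_force: 0.0
```

Request:
servo_tool(
  fingers=[0.036,0.036,0.036,0.036,0.036,0.036],
  linear=[
    [0,0,-0.02],
    [0,0,-0.05],
    [0,0,-0.08],
    [0,0,-0.12],
    [0,0,-0.15],
    [0,0,-0.15],
  ],
  rotation=[
    [0,0,0],
    [0,0,0],
    [0,0,0],
    [0,0,0],
    [0,0,0],
    [0,0,0],
  ],
)

```text
time: 7.95
tool_pos: [496.0, 252.2, 247.1]
tcp_rot: [180.0, -0.5, 24.1]
ft_force: [0.5, 0.5, 0.5]
finger_gap: 36.0
grip_force: 0.0
```

```bash
python3 - <<'E'
from g import *
plan(((452,-270,130),down(5)))
E
```

```text
t 8.0 tcp [496.  252.2 247.1] [180.   -0.5  24.1] car [  2.9  25.6 247.1] F [0.5 0.5 0.5] gap 36.0 grip 0.0
[ 452. -270.  130.] lin [-0.2544, 0.4587, 0.1149] rot [-0.1, -0.5, 19.1]
```

Request:
servo_tool(
  fingers=[0.036,0.05,0.085,0.085,0.085,0.085,0.085,0.085,0.085,0.085],
  linear=[
    [-0.25,0.459,0],
    [-0.25,0.459,0],
    [-0.25,0.459,0],
    [-0.25,0.459,0],
    [-0.25,0.459,0],
    [-0.25,0.459,0],
    [-0.25,0.459,0.05],
    [-0.25,0.459,0.1],
    [-0.25,0.459,0.1],
    [-0.25,0.459,0.1],
  ],
  rotation=[
    [0,0,19.1],
    [0,0,19.1],
    [0,0,19.1],
    [0,0,19.1],
    [0,0,19.1],
    [0,0,19.1],
    [0,0,19.1],
    [0,0,19.1],
    [0,0,19.1],
    [0,0,19.1],
  ],
)

```text
time: 8.95
tool_pos: [455.0, -231.4, 160.3]
tcp_rot: [-180.0, -0.0, 5.0]
ft_force: [0.1, 0.4, 0.2]
finger_gap: 84.7
grip_force: 0.0
```

Request:
servo_tool(
  fingers=[0.085,0.085],
  linear=[
    [0,0,0],
    [0,0,0],
  ],
  rotation=[
    [0,0,0],
    [0,0,0],
  ],
)

```text
time: 9.15
tool_pos: [454.6, -230.0, 160.0]
tcp_rot: [-179.9, 0.1, 4.8]
ft_force: [0.8, -0.4, 1.6]
finger_gap: 84.7
grip_force: 0.0
```

```bash
python3 - <<'E'
from g import *
plan(((452,-270,22),down(5)))
t=Cam("top");s=Cam("scene");cv2.imwrite("pics/t6.png",np.vstack([np.hstack([crop(t,130,180,130,80,3),crop(t,300,180,130,80,3)]),np.hstack([crop(s,160,110,130,80,3),crop(s,260,250,130,80,3)])]))
E
```

```text
t 9.2 tcp [ 454.6 -230.   160. ] [-1.799e+02  1.000e-01  4.800e+00] car [-232.4 -397.3  160. ] F [ 0.8 -0.4  1.6] gap 84.7 grip 0.0
[ 452. -270.   22.] lin [-0.0056, 0.0399, 0.138] rot [-0.1, 0.1, -0.2]
```

View pics/t6.png

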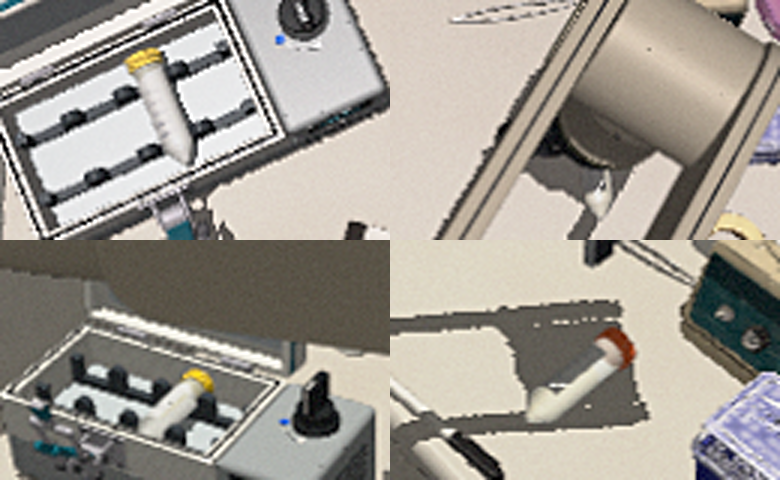

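The yellow tube lies in slot y=24 between the bumps, with cap (145,60) and tip (185,160). The orange tube hasn't moved: its cap is at scene (615,345), the same raw pixel as before.

Request:
servo_tool(
  fingers=[0.085,0.085,0.085,0.085,0.085,0.085,0.085,0.085,0.02,0.02],
  linear=[
    [-0.0056,0.04,0],
    [-0.0056,0.04,0.03],
    [-0.0056,0.04,0.06],
    [-0.0056,0.04,0.09],
    [-0.0056,0.04,0.12],
    [-0.0056,0.04,0.137],
    [-0.0056,0.04,0.1375],
    [-0.0056,0.04,0.1375],
    [-0.0056,0.04,0.1375],
    [-0.0056,0.04,0.1375],
  ],
  rotation=[
    [0,0,0],
    [0,0,0],
    [0,0,0],
    [0,0,0],
    [0,0,0],
    [0,0,0],
    [0,0,0],
    [0,0,0],
    [0,0,0],
    [0,0,0],
  ],
)

```text
time: 10.25
tool_pos: [454.9, -270.6, 26.0]
tcp_rot: [179.9, -0.1, 5.0]
ft_force: [0.1, 0.1, 0.1]
finger_gap: 58.7
grip_force: 0.0
```

Request:
servo_tool(
  fingers=[0.02,0.02,0.02,0.02,0.02,0.02,0.02],
  linear=[
    [0,0,0],
    [0,0,0],
    [0,0,0],
    [0,0,0],
    [0,0,0],
    [0,0,0],
    [0,0,0],
  ],
  rotation=[
    [0,0,0],
    [0,0,0],
    [0,0,0],
    [0,0,0],
    [0,0,0],
    [0,0,0],
    [0,0,0],
  ],
)

```text
time: 10.95
tool_pos: [454.2, -270.5, 25.0]
tcp_rot: [180.0, -0.1, 5.0]
ft_force: [0.1, 0.7, 6.3]
finger_gap: 26.4
grip_force: 49.6
```

```bash
python3 - <<'E'
from g import *
plan(((452,-270,210),down(5)),(W(0,79.5,210),down(24.2)),(W(0,79.5,91),down(24.2)))
E
```

```text
t 10.9 tcp [ 454.2 -270.5   25. ] [ 1.8e+02 -1.0e-01  5.0e+00] car [-249.3 -434.    25. ] F [0.1 0.7 6.3] gap 26.4 grip 49.6
[ 452. -270.  210.] lin [-0.0019, -0.0005, -0.185] rot [0.0, -0.1, -0.0]
[471.3 300.1 210. ] lin [0.069, -0.5663, -0.0] rot [-0.0, 0.0, -19.2]
[471.3 300.1  91. ] lin [0.0, -0.0, 0.119] rot [0.0, 0.0, 0.0]
```

Request:
servo_tool(
  fingers=[0.02,0.02,0.02,0.02,0.02,0.02],
  linear=[
    [0,0,-0.04],
    [0,0,-0.09],
    [0,0,-0.14],
    [0,0,-0.185],
    [0,0,-0.185],
    [0,0,-0.185],
  ],
  rotation=[
    [0,0,0],
    [0,0,0],
    [0,0,0],
    [0,0,0],
    [0,0,0],
    [0,0,0],
  ],
)

```text
time: 11.55
tool_pos: [454.4, -270.7, 210.7]
tcp_rot: [179.9, -0.1, 5.0]
ft_force: [-0.4, 1.0, -0.6]
finger_gap: 26.2
grip_force: 49.4
```

Request:
servo_tool(
  fingers=[0.02,0.02,0.02,0.02,0.02,0.02,0.02,0.02,0.02,0.02],
  linear=[
    [0.005,-0.04,0],
    [0.01,-0.08,0],
    [0.015,-0.12,0],
    [0.02,-0.16,0],
    [0.025,-0.2,0],
    [0.03,-0.24,0],
    [0.035,-0.28,0],
    [0.04,-0.32,0],
    [0.045,-0.36,0],
    [0.05,-0.4,0],
  ],
  rotation=[
    [0,0,-2],
    [0,0,-4],
    [0,0,-6],
    [0,0,-8],
    [0,0,-10],
    [0,0,-12],
    [0,0,-14],
    [0,0,-16],
    [0,0,-18],
    [0,0,-19],
  ],
)

```text
time: 12.55
tool_pos: [467.2, 134.2, 206.7]
tcp_rot: [-180.0, 0.2, 24.1]
ft_force: [0.8, 0.3, -0.1]
finger_gap: 26.6
grip_force: 49.4
```

Request:
servo_tool(
  fingers=[0.02,0.02,0.02],
  linear=[
    [0,0,0],
    [0,0,0],
    [0,0,0],
  ],
  rotation=[
    [0,0,0],
    [0,0,0],
    [0,0,0],
  ],
)

```text
time: 12.85
tool_pos: [467.9, 132.0, 207.6]
tcp_rot: [-180.0, 0.2, 24.0]
ft_force: [0.6, -0.1, -0.1]
finger_gap: 26.0
grip_force: 49.5
```

```bash
python3 - <<'E'
from g import *
plan((W(0,79.5,210),down(24.2)),(W(0,79.5,94),down(24.2)))
E
```

```text
t 12.8 tcp [467.9 132.  207.6] [-180.     0.2   24. ] car [-72.  -72.5 207.6] F [ 0.6 -0.1 -0.1] gap 26.0 grip 49.5
[471.3 300.1 210. ] lin [0.0714, -0.1523, -0.0025] rot [-0.0, 0.2, -0.2]
[471.3 300.1  94. ] lin [0.0, -0.0, 0.116] rot [0.0, 0.0, 0.0]
```

Request:
servo_tool(
  fingers=[0.02,0.02,0.02,0.02,0.02,0.02,0.02],
  linear=[
    [0.018,-0.038,0],
    [0.036,-0.076,0],
    [0.054,-0.114,0],
    [0.066,-0.14,0],
    [0.0714,-0.1523,0],
    [0.0714,-0.1523,0],
    [0.0714,-0.1523,0],
  ],
  rotation=[
    [0,0,0],
    [0,0,0],
    [0,0,0],
    [0,0,0],
    [0,0,0],
    [0,0,0],
    [0,0,0],
  ],
)

```text
time: 13.55
tool_pos: [472.2, 299.5, 208.7]
tcp_rot: [180.0, 0.1, 23.9]
ft_force: [0.6, -0.2, -0.9]
finger_gap: 26.1
grip_force: 49.5
```

Request:
servo_tool(
  fingers=[0.02,0.02,0.02,0.02,0.02,0.02,0.02,0.02,0.02,0.02],
  linear=[
    [0,0,0.03],
    [0,0,0.06],
    [0,0,0.08],
    [0,0,0.088],
    [0,0,0.096],
    [0,0,0.102],
    [0,0,0.106],
    [0,0,0.11],
    [0,0,0.11],
    [0,0,0.11],
  ],
  rotation=[
    [0,0,0],
    [0,0,0],
    [0,0,0],
    [0,0,0],
    [0,0,0],
    [0,0,0],
    [0,0,0],
    [0,0,0],
    [0,0,0],
    [0,0,0],
  ],
)

```text
time: 14.55
tool_pos: [472.1, 301.1, 99.5]
tcp_rot: [-180.0, -0.0, 24.0]
ft_force: [-1.4, 0.7, -0.3]
finger_gap: 26.2
grip_force: 49.5
```

```bash
python3 - <<'E'
from g import *
plan((W(0,79.5,94),down(24.2)))
E
```

```text
t 14.6 tcp [472.1 301.1  99.5] [-180.   -0.   24.] car [ 1.1 80.1 99.5] F [-1.4  0.7 -0.3] gap 26.2 grip 49.5
[471.3 300.1  94. ] lin [-0.0011, 0.0006, 0.0055] rot [-0.0, -0.0, -0.2]
```

Request:
servo_tool(
  fingers=[0.02,0.02,0.02,0.02,0.03,0.036,0.036,0.036,0.036],
  linear=[
    [0,0.001,0.002],
    [0,0.001,0.004],
    [0,0.001,0.0055],
    [0,0.001,0.0055],
    [0,0.001,0.0055],
    [0,0.001,0.0055],
    [0,0.001,0.0055],
    [0,0.001,0.0055],
    [0,0.001,0.0055],
  ],
  rotation=[
    [0,0,0],
    [0,0,0],
    [0,0,0],
    [0,0,0],
    [0,0,0],
    [0,0,0],
    [0,0,0],
    [0,0,0],
    [0,0,0],
  ],
)

```text
time: 15.45
tool_pos: [472.3, 300.0, 93.4]
tcp_rot: [180.0, 0.0, 24.0]
ft_force: [0.2, -0.6, 0.2]
finger_gap: 35.6
grip_force: 0.0
```

Request:
servo_tool(
  fingers=[0.036,0.036,0.036,0.036,0.036,0.036,0.036,0.036],
  linear=[
    [0,0,-0.02],
    [0,0,-0.05],
    [0,0,-0.09],
    [-0.05,0,-0.14],
    [-0.1,0,-0.19],
    [-0.14,0,-0.23],
    [-0.14,0,-0.23],
    [-0.14,0,-0.23],
  ],
  rotation=[
    [0,0,0],
    [0,0,0],
    [0,0,0],
    [0,0,0],
    [0,0,0],
    [0,0,0],
    [0,0,0],
    [0,0,0],
  ],
)

```text
time: 16.25
tool_pos: [343.9, 243.3, 330.3]
tcp_rot: [-179.9, -0.6, 24.0]
ft_force: [1.1, -0.6, -0.2]
finger_gap: 35.8
grip_force: 0.0
```

```bash
python3 - <<'E'
from g import *
plan()
t=Cam("top");s=Cam("scene");cv2.imwrite("pics/t7.png",np.vstack([np.hstack([crop(t,100,130,130,130,3),crop(s,160,70,130,130,3)])]))
E
```

```text
t 16.2 tcp [343.9 243.3 330.3] [-179.9   -0.6   24. ] car [-139.5   79.8  330.3] F [ 1.1 -0.6 -0.2] gap 35.8 grip 0.0
```

View pics/t7.png

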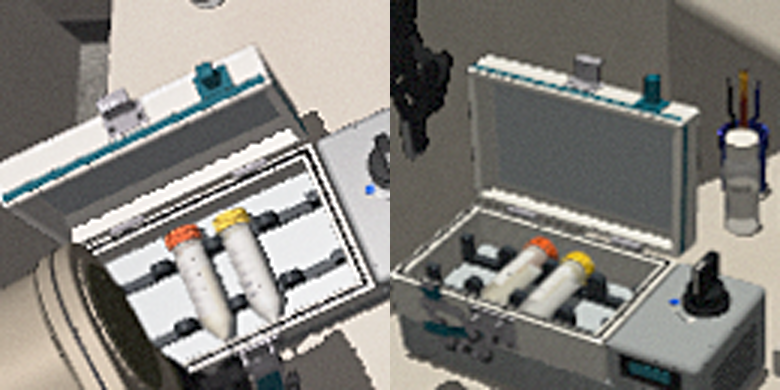

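Both tubes lie in their slots, seen in both views (yellow at (250,260), orange at (200,285) in the top half). Next is the lid tab.

```bash
python3 - <<'E'
from g import *
D=down(24.17)
plan((W(112,-28.5,335),D),(W(112,-28.5,277),D))
a0=102.5;px,pz=None,None
for a in list(np.linspace(102.5,8,22)): 
    x=75-169.7*np.cos(np.radians(a));z=105+169.7*np.sin(np.radians(a))
    if px is None:px,pz=x,z
    print([round((x-px)/1000,3),0,round(-(z-pz)/1000,3)],end=", ")
E
```

```text
t 16.4 tcp [344.7 243.4 325.2] [-180.    -0.2   24. ] car [-138.8   79.6  325.2] F [-0.1 -0.3 -0.9] gap 35.7 grip 0.0
[617.8 247.5 335. ] lin [0.2511, 0.1073, -0.0088] rot [-0.0, -0.2, -0.2]
[617.8 247.5 277. ] lin [0.0, -0.0, 0.058] rot [0.0, 0.0, 0.0]
[np.float64(0.0), 0, np.float64(-0.0)], [np.float64(-0.013), 0, np.float64(-0.002)], [np.float64(-0.026), 0, np.float64(-0.004)], [np.float64(-0.04), 0, np.float64(-0.004)], [np.float64(-0.053), 0, np.float64(-0.003)], [np.float64(-0.066), 0, np.float64(-0.001)], [np.float64(-0.079), 0, np.float64(0.001)], [np.float64(-0.092), 0, np.float64(0.005)], [np.float64(-0.104), 0, np.float64(0.01)], [np.float64(-0.116), 0, np.float64(0.016)], [np.float64(-0.128), 0, np.float64(0.023)], [np.float64(-0.139), 0, np.float64(0.03)], [np.float64(-0.149), 0, np.float64(0.039)], [np.float64(-0.159), 0, np.float64(0.048)], [np.float64(-0.168), 0, np.float64(0.058)], [np.float64(-0.176), 0, np.float64(0.068)], [np.float64(-0.183), 0, np.float64(0.08)], [np.float64(-0.189), 0, np.float64(0.091)], [np.float64(-0.195), 0, np.float64(0.103)], [np.float64(-0.199), 0, np.float64(0.116)], [np.float64(-0.202), 0, np.float64(0.129)], [np.float64(-0.205), 0, np.float64(0.142)],
```

Request:
servo_tool(
  fingers=[0.04,0.04,0.04,0.04,0.04,0.04,0.04,0.04,0.04,0.04],
  linear=[
    [0,0,-0.02],
    [0.042,0.018,-0.02],
    [0.084,0.036,-0.02],
    [0.126,0.054,-0.02],
    [0.168,0.072,-0.02],
    [0.21,0.09,-0.02],
    [0.24,0.102,-0.015],
    [0.251,0.107,-0.01],
    [0.251,0.107,-0.009],
    [0.251,0.107,-0.009],
  ],
  rotation=[
    [0,0,0],
    [0,0,0],
    [0,0,0],
    [0,0,0],
    [0,0,0],
    [0,0,0],
    [0,0,0],
    [0,0,-0.2],
    [0,0,-0.2],
    [0,0,-0.2],
  ],
)

```text
time: 17.35
tool_pos: [616.9, 247.3, 329.9]
tcp_rot: [-180.0, 0.2, 24.2]
ft_force: [0.1, 0.1, 0.8]
finger_gap: 40.5
grip_force: 0.0
```

```bash
python3 - <<'E'
from g import *
plan((W(112,-28.5,277),down(24.17)))
s=Cam("scene");t=Cam("top");cv2.imwrite("pics/t8.png",np.hstack([crop(t,110,130,100,120,4),crop(s,190,40,100,120,4)]))
E
```

```text
t 17.4 tcp [616.9 247.3 329.9] [-180.     0.2   24.2] car [111.1 -28.3 329.9] F [0.1 0.1 0.8] gap 40.5 grip 0.0
[617.8 247.5 277. ] lin [0.0011, 0.0002, 0.0529] rot [-0.0, 0.2, -0.0]
```

View pics/t8.png

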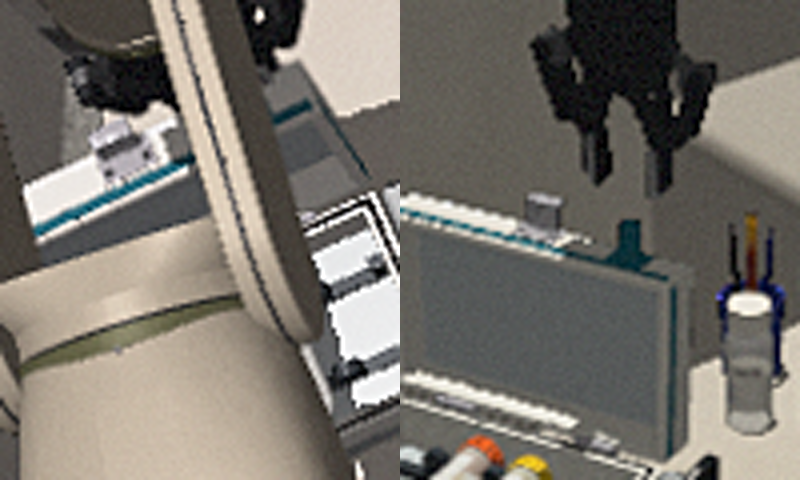

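The fingers straddle the tab: finger mid at scene x≈627, tab at 629. Descending and pinching.

Request:
servo_tool(
  fingers=[0.04,0.04,0.04,0.04,0.005,0.005,0.005,0.005,0.005,0.005],
  linear=[
    [0.001,0,0.02],
    [0.001,0,0.04],
    [0.001,0,0.053],
    [0.001,0,0.053],
    [0.001,0,0.053],
    [0.001,0,0.053],
    [0.001,0,0.053],
    [0.001,0,0.053],
    [0.001,0,0.053],
    [0.001,0,0.053],
  ],
  rotation=[
    [0,0,0],
    [0,0,0],
    [0,0,0],
    [0,0,0],
    [0,0,0],
    [0,0,0],
    [0,0,0],
    [0,0,0],
    [0,0,0],
    [0,0,0],
  ],
  force=40,
)

```text
time: 18.45
tool_pos: [616.7, 251.7, 281.3]
tcp_rot: [-179.7, -0.1, 24.4]
ft_force: [-8.3, 13.7, 0.5]
finger_gap: 12.7
grip_force: 42.1
```

Request:
servo_tool(
  fingers=[0.005,0.005,0.005,0.005,0.005,0.005,0.005,0.005,0.005,0.005],
  linear=[
    [0,-0.004,0],
    [-0.006,-0.004,-0.001],
    [-0.013,-0.004,-0.002],
    [-0.026,-0.004,-0.004],
    [-0.04,-0.004,-0.004],
    [-0.053,-0.004,-0.003],
    [-0.066,-0.004,-0.001],
    [-0.079,-0.004,0.001],
    [-0.092,-0.004,0.005],
    [-0.104,-0.004,0.01],
  ],
  rotation=[
    [0,0,0],
    [0,0,0],
    [0,0,0],
    [0,0,0],
    [0,0,0],
    [0,0,0],
    [0,0,0],
    [0,0,0],
    [0,0,0],
    [0,0,0],
  ],
)

```text
time: 19.45
tool_pos: [522.8, 208.8, 272.4]
tcp_rot: [179.9, -0.4, 24.2]
ft_force: [2.4, 1.0, 5.5]
finger_gap: 12.4
grip_force: 38.9
```

Request:
servo_tool(
  fingers=[0.005,0.005],
  linear=[
    [0,0,0],
    [0,0,0],
  ],
  rotation=[
    [0,0,0],
    [0,0,0],
  ],
)

```text
time: 19.65
tool_pos: [521.8, 208.3, 272.0]
tcp_rot: [180.0, -0.1, 24.2]
ft_force: [-3.0, -2.4, 6.1]
finger_gap: 12.6
grip_force: 39.3
```

```bash
python3 - <<'E'
from g import *
plan()
E
```

```text
t 19.6 tcp [521.8 208.3 272. ] [ 1.80e+02 -1.00e-01  2.42e+01] car [  8.4 -25.  272. ] F [-3.  -2.4  6.1] gap 12.6 grip 39.3
```

Request:
servo_tool(
  fingers=[0.005,0.005,0.005,0.005,0.005,0.005,0.005,0.005,0.005,0.005],
  linear=[
    [-0.012,0,0.008],
    [-0.024,0,0.016],
    [-0.035,0,0.023],
    [-0.045,0,0.032],
    [-0.055,0,0.041],
    [-0.064,0,0.051],
    [-0.072,0,0.061],
    [-0.079,0,0.073],
    [-0.085,0,0.084],
    [-0.091,0,0.096],
  ],
  rotation=[
    [0,0,0],
    [0,0,0],
    [0,0,0],
    [0,0,0],
    [0,0,0],
    [0,0,0],
    [0,0,0],
    [0,0,0],
    [0,0,0],
    [0,0,0],
  ],
)

```text
time: 20.65
tool_pos: [439.6, 170.3, 175.7]
tcp_rot: [179.8, -0.2, 24.1]
ft_force: [2.8, -6.9, 5.6]
finger_gap: 12.6
grip_force: 68.1
```

Request:
servo_tool(
  fingers=[0.005,0.005,0.005,0.005,0.005,0.005],
  linear=[
    [-0.004,0,0.013],
    [-0.007,0,0.026],
    [-0.009,0,0.039],
    [-0.009,0,0.042],
    [-0.009,0,0.042],
    [-0.009,0,0.042],
  ],
  rotation=[
    [0,0,0],
    [0,0,0],
    [0,0,0],
    [0,0,0],
    [0,0,0],
    [0,0,0],
  ],
)

```text
time: 21.25
tool_pos: [430.3, 166.1, 131.9]
tcp_rot: [179.8, 0.1, 24.2]
ft_force: [-1.6, -8.4, -0.3]
finger_gap: 12.8
grip_force: 81.4
```

```bash
python3 - <<'E'
from g import *
plan()
E
```

```text
t 21.2 tcp [430.3 166.1 131.9] [1.798e+02 1.000e-01 2.420e+01] car [-92.3 -26.  131.9] F [-1.6 -8.4 -0.3] gap 12.8 grip 81.4
```

Request:
servo_tool(
  fingers=[0.005,0.005,0.005,0.005],
  linear=[
    [0,0,0.002],
    [0,0,0.004],
    [0,0,0.006],
    [0,0,0.006],
  ],
  rotation=[
    [0,0,0],
    [0,0,0],
    [0,0,0],
    [0,0,0],
  ],
)

```text
time: 21.65
tool_pos: [430.1, 165.9, 126.1]
tcp_rot: [179.8, 0.1, 24.1]
ft_force: [-5.2, -10.7, 2.9]
finger_gap: 12.7
grip_force: 83.7
```

Request:
servo_tool(
  fingers=[0.005,0.005,0.005,0.005,0.005,0.005],
  linear=[
    [0,0,0.002],
    [0,0,0.004],
    [0,0,0.005],
    [0,0,0.006],
    [0,0,0.006],
    [0,0,0.006],
  ],
  rotation=[
    [0,0,0],
    [0,0,0],
    [0,0,0],
    [0,0,0],
    [0,0,0],
    [0,0,0],
  ],
)

```text
time: 22.25
tool_pos: [430.0, 165.8, 120.1]
tcp_rot: [179.8, 0.1, 24.2]
ft_force: [-6.9, -11.7, 4.3]
finger_gap: 12.6
grip_force: 86.2
```

Request:
servo_tool(
  fingers=[0.03,0.03,0.03,0.03,0.03,0.03,0.03,0.03,0.03],
  linear=[
    [0,0,0],
    [0,0,0],
    [0,0,0],
    [0,0,-0.03],
    [0,0,-0.08],
    [0.04,0.04,-0.13],
    [0.08,0.08,-0.17],
    [0.12,0.12,-0.17],
    [0.12,0.12,-0.17],
  ],
  rotation=[
    [0,0,0],
    [0,0,0],
    [0,0,0],
    [0,0,0],
    [0,0,0],
    [0,0,0],
    [0,0,0],
    [0,0,0],
    [0,0,0],
  ],
)

```text
time: 23.15
tool_pos: [591.3, 107.0, 291.8]
tcp_rot: [180.0, -0.2, 24.2]
ft_force: [0.3, 0.7, 0.9]
finger_gap: 30.1
grip_force: 0.0
```

```bash
python3 - <<'E'
from g import *
plan()
s=Cam("scene");t=Cam("top");cv2.imwrite("pics/t9.png",np.hstack([crop(t,100,155,130,130,3),crop(s,155,90,130,130,3)]))
# predicted landmarks: lid shut outline & tab tip
P=np.array([W(-75,175-0,147),W(-75,-73,147),W(-105,-29,129),W(-91,51,145)]);print((t.proj(P)-[100,155])*3,(s.proj(P)-[155,90])*3+[390,0])
E
```

```text
t 23.1 tcp [591.3 107.  291.8] [180.   -0.2  24.2] car [  30.4 -145.8  291.8] F [0.3 0.7 0.9] gap 30.1 grip 0.0
[[115.99608936 321.13613656]
 [372.04282666 206.36101091]
 [342.77241171 259.88699266]
 [250.70608047 280.79312203]] [[396.50182138 179.26678002]
 [612.95084926 249.42785616]
 [556.39027145 269.25229081]
 [491.79630785 223.80889929]]
```

View pics/t9.png

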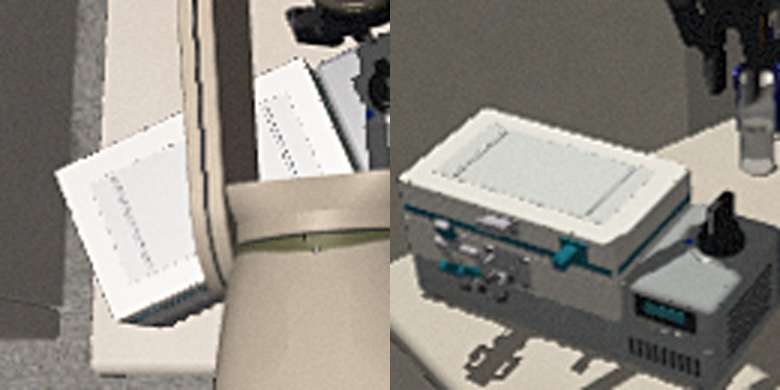

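The lid appears shut, within about 2 raw pixels of the predicted corners. I'll make sure by pressing on its top with closed fingers.

```bash
python3 - <<'E'
from g import *
D=down(24.17)
plan((W(-55,-10,230),D),(W(-55,-10,172),D))
E
```

```text
t 23.2 tcp [593.3 105.3 289.9] [ 1.799e+02 -1.000e-01  2.400e+01] car [  31.5 -148.2  289.9] F [-1.3 -0.4 -0.4] gap 29.8 grip 0.0
[457.8 196.  230. ] lin [-0.0869, -0.1381, 0.0596] rot [0.1, -0.1, -0.1]
[457.8 196.  172. ] lin [0.0, -0.0, 0.058] rot [0.0, 0.0, 0.0]
```

Request:
servo_tool(
  fingers=[0.0,0.0,0.0,0.0,0.0,0.0,0.0,0.0,0.0,0.0],
  linear=[
    [-0.022,-0.035,0],
    [-0.044,-0.07,0],
    [-0.066,-0.105,0.01],
    [-0.087,-0.138,0.03],
    [-0.087,-0.138,0.06],
    [-0.087,-0.138,0.08],
    [-0.087,-0.138,0.1],
    [-0.087,-0.138,0.112],
    [-0.087,-0.138,0.115],
    [-0.087,-0.138,0.115],
  ],
  rotation=[
    [0,0,0],
    [0,0,0],
    [0,0,0],
    [0,0,0],
    [0,0,0],
    [0,0,0],
    [0,0,0],
    [0,0,0],
    [0,0,0],
    [0,0,0],
  ],
)

```text
time: 24.25
tool_pos: [453.1, 197.9, 174.7]
tcp_rot: [-180.0, 0.0, 24.2]
ft_force: [0.5, 0.9, 0.2]
finger_gap: 0.3
grip_force: 0.0
```

Request:
servo_tool(
  fingers=[0.0,0.0,0.0,0.0,0.0,0.0,0.0,0.0],
  linear=[
    [0,0,0.002],
    [0,0,0.004],
    [0,0,0.006],
    [0,0,0.007],
    [0,0,0.008],
    [0,0,0.009],
    [0,0,0.01],
    [0,0,0.01],
  ],
  rotation=[
    [0,0,0],
    [0,0,0],
    [0,0,0],
    [0,0,0],
    [0,0,0],
    [0,0,0],
    [0,0,0],
    [0,0,0],
  ],
)

```text
time: 25.05
tool_pos: [453.3, 197.8, 165.9]
tcp_rot: [180.0, -0.0, 24.2]
ft_force: [-5.1, -3.1, 10.1]
finger_gap: -0.3
grip_force: 5.4
```

The lid is truly shut: contact at TCP z 166 puts the top at 147 mm. Now I'll plan the loop.

```bash
cat > loop.py <<'E'
from g import *
from scipy.optimize import brentq
def pin(L):
    a=L-np.radians(7.5); return np.array([-95-22*np.sin(a),85-22*np.cos(a)])
def G(L,lean,d=108):
    return pin(L)+d*np.array([-np.sin(lean),np.cos(lean)])
L0=1.59;l0=np.radians(21);g0=G(L0,l0)
if __name__=="__main__":
    D=down(24.17); print("g0",g0,"bar0",G(L0,l0,78))
    for l in np.radians(np.linspace(21,-22.6,10)):
        print((G(L0,l)-g0).round(1)*[1,-1],"bar",G(L0,l,78).round(1))
    for z in np.arange(154,142,-2.):
        B=np.array([-87,z]);L=brentq(lambda L:np.linalg.norm(B-pin(L))-78,0.3,1.75);u=(B-pin(L))/78
        print("down",z,"L",round(L,2),((B+30*u)-g0).round(1)*[1,-1])
    plan((W(-55,-10,235),D),(W(-156,53,240),D),(W(-156,53,187),D))
E
python3 loop.py
```

```text
g0 [-155.56664516  183.37447999] bar0 [-144.81560667  155.3670672 ]
[ 0. -0.] bar [-144.8  155.4]
[ 8.7 -2.9] bar [-138.6  157.5]
[17.5 -5.1] bar [-132.2  159. ]
[26.5 -6.5] bar [-125.6  160.1]
[35.6 -7.1] bar [-119.1  160.5]
[44.8 -7. ] bar [-112.5  160.4]
[53.9 -6.1] bar [-105.9  159.8]
[62.8 -4.4] bar [-99.4 158.6]
[71.6 -2. ] bar [-93.1 156.8]
[80.2  1.1] bar [-86.9 154.6]
down 154.0 L 1.56 [80.   1.6]
down 152.0 L 1.46 [79.9  3.6]
down 150.0 L 1.35 [79.6  5.5]
down 148.0 L 1.23 [79.2  7.3]
down 146.0 L 1.1 [78.6  9.1]
down 144.0 L 0.93 [77.7 10.8]
t 25.1 tcp [453.3 197.8 165.9] [180.   -0.   24.2] car [-58.4  -6.4 165.9] F [-5.1 -3.1 10.1] gap -0.3 grip 5.4
[457.8 196.  235. ] lin [0.0034, 0.0036, -0.0691] rot [0.0, -0.0, 0.0]
[339.9 212.1 240. ] lin [-0.101, -0.063, -0.005] rot [0.0, 0.0, 0.0]
[339.9 212.1 187. ] lin [0.0, -0.0, 0.053] rot [0.0, 0.0, 0.0]
```

Request:
servo_tool(
  fingers=[0.0,0.0,0.03,0.03,0.03,0.03,0.03,0.03,0.03,0.03],
  linear=[
    [0,0,-0.03],
    [0,0,-0.06],
    [-0.01,-0.01,-0.075],
    [-0.04,-0.03,-0.075],
    [-0.07,-0.045,-0.075],
    [-0.0976,-0.0594,-0.0741],
    [-0.0976,-0.0594,-0.0741],
    [-0.0976,-0.0594,-0.0741],
    [-0.0976,-0.0594,-0.0741],
    [-0.0976,-0.0594,-0.0741],
  ],
  rotation=[
    [0,0,0],
    [0,0,0],
    [0,0,0],
    [0,0,0],
    [0,0,0],
    [0,0,0],
    [0,0,0],
    [0,0,0],
    [0,0,0],
    [0,0,0],
  ],
)

```text
time: 26.05
tool_pos: [340.5, 211.9, 238.8]
tcp_rot: [180.0, 0.0, 24.2]
ft_force: [-0.2, -0.4, -0.4]
finger_gap: 30.2
grip_force: 0.0
```

```bash
python3 - <<'E'
from g import *
D=down(24.17)
plan((W(-156,53,187),D))
t=Cam("top");s=Cam("scene")
# teal blobs near loop tab
for n,c,(x,y,w,h) in(("s",s,(155,120,70,80)),("t",t,(170,230,60,60))):
    m=cv2.inRange(cv2.cvtColor(c.img[y:y+h,x:x+w],cv2.COLOR_BGR2HSV),(80,90,40),(100,255,255));k,_,st,ce=cv2.connectedComponentsWithStats(m)
    for i in range(1,k):
        if st[i,4]>4: print(n,st[i]+[x,y,0,0,0],(ce[i]+[x,y]).round(1))
for q in((-156,51,184),(-159,51,192),(-145,51,156),(-157,51,137)): print(q,s.proj(W(*q)).round(1),t.proj(W(*q)).round(1))
E
```

```text
t 26.1 tcp [340.5 211.9 238.8] [180.    0.   24.2] car [-155.5   52.6  238.8] F [-0.2 -0.4 -0.4] gap 30.2 grip 0.0
[339.9 212.1 187. ] lin [-0.0005, -0.0004, 0.0518] rot [0.0, 0.0, -0.0]
s [160 159  26  11  50] [173.1 164.5]
s [190 169  35  12 123] [211.7 174.1]
s [172 177  14   6  44] [178.1 179.5]
t [204 230  11  11  57] [209.8 234.6]
t [186 254   8   5  24] [190.3 256. ]
t [196 269   2   3   5] [196.6 270.2]
t [192 272   3   2   5] [192.8 272.4]
(-156, 51, 184) [[173.2 165.5]] [[190.  270.7]]
(-159, 51, 192) [[172.1 163.7]] [[189.8 271.7]]
(-145, 51, 156) [[177.  171.7]] [[190.6 267.2]]
(-157, 51, 137) [[175.3 179.6]] [[193.8 271.7]]
```

Request:
servo_tool(
  fingers=[0.03,0.03,0.03,0.03,0.004,0.004,0.004,0.004,0.004,0.004],
  linear=[
    [0,0,0.02],
    [0,0,0.04],
    [0,0,0.051],
    [0,0,0.051],
    [0,0,0.051],
    [0,0,0.051],
    [0,0,0.051],
    [0,0,0.051],
    [0,0,0.051],
    [0,0,0.051],
  ],
  rotation=[
    [0,0,0],
    [0,0,0],
    [0,0,0],
    [0,0,0],
    [0,0,0],
    [0,0,0],
    [0,0,0],
    [0,0,0],
    [0,0,0],
    [0,0,0],
  ],
  force=25,
)

```text
time: 27.15
tool_pos: [340.1, 212.2, 188.4]
tcp_rot: [-180.0, -0.0, 24.2]
ft_force: [-1.2, -0.5, 2.7]
finger_gap: 13.1
grip_force: 27.9
```

Request:
servo_tool(
  fingers=[0.004,0.004,0.004,0.004,0.004,0.004,0.004,0.004,0.004,0.004],
  linear=[
    [0.009,0,-0.003],
    [0.018,0,-0.005],
    [0.027,0,-0.0065],
    [0.036,0,-0.007],
    [0.045,0,-0.007],
    [0.054,0,-0.006],
    [0.063,0,-0.0045],
    [0.072,0,-0.002],
    [0.08,0,0.001],
    [0.08,0,0.001],
  ],
  rotation=[
    [0,0,0],
    [0,0,0],
    [0,0,0],
    [0,0,0],
    [0,0,0],
    [0,0,0],
    [0,0,0],
    [0,0,0],
    [0,0,0],
    [0,0,0],
  ],
)

```text
time: 28.15
tool_pos: [414.4, 245.7, 186.8]
tcp_rot: [-180.0, -0.1, 24.2]
ft_force: [-0.9, 2.7, 4.6]
finger_gap: 12.8
grip_force: 30.8
```

```bash
cat > look.py <<'E'
from loop import *
import sys
plan()
s=Cam("scene")
x,y,w,h=155,120,70,80
m=cv2.inRange(cv2.cvtColor(s.img[y:y+h,x:x+w],cv2.COLOR_BGR2HSV),(80,90,40),(100,255,255));k,_,st,ce=cv2.connectedComponentsWithStats(m)
for i in range(1,k):
    if st[i,4]>4: print(st[i]+[x,y,0,0,0],(ce[i]+[x,y]).round(1))
for L in np.arange(1.7,-.01,-.2):
    f=L+np.radians(40);e=[(-95-q*np.sin(f),51,85-q*np.cos(f)) for q in(50,70,85)];print(round(L,1),s.proj(np.array([W(*k) for k in e])).round(0).tolist())
cv2.imwrite(sys.argv[1],crop(s,155,120,70,80,7))
E
python3 look.py pics/l1.png
```

```text
t 28.1 tcp [414.4 245.7 186.8] [-1.80e+02 -1.00e-01  2.42e+01] car [-74.3  53.2 186.8] F [-0.9  2.7  4.6] gap 12.8 grip 30.8
[187 149   4   7  19] [188.1 152.3]
[160 159  21   7  28] [170.4 162.1]
[184 167   5   2   5] [186.  167.6]
[195 169  30  12 113] [212.6 174.4]
[171 178  20   5  60] [179.9 180.2]
1.7 [[182.0, 178.0], [178.0, 177.0], [176.0, 176.0]]
1.5 [[181.0, 182.0], [177.0, 182.0], [174.0, 182.0]]
1.3 [[180.0, 185.0], [176.0, 186.0], [173.0, 187.0]]
1.1 [[180.0, 188.0], [176.0, 191.0], [172.0, 193.0]]
0.9 [[180.0, 191.0], [176.0, 195.0], [173.0, 198.0]]
0.7 [[181.0, 194.0], [177.0, 199.0], [174.0, 203.0]]
0.5 [[182.0, 196.0], [178.0, 202.0], [175.0, 206.0]]
0.3 [[183.0, 198.0], [180.0, 204.0], [178.0, 209.0]]
0.1 [[185.0, 198.0], [182.0, 205.0], [181.0, 210.0]]
```

Request:
servo_tool(
  fingers=[0.004,0.004,0.004,0.004,0.004,0.004,0.004],
  linear=[
    [0,0,0.002],
    [0,0,0.004],
    [-0.001,0,0.006],
    [-0.001,0,0.008],
    [-0.002,0,0.009],
    [-0.002,0,0.009],
    [-0.002,0,0.009],
  ],
  rotation=[
    [0,0,0],
    [0,0,0],
    [0,0,0],
    [0,0,0],
    [0,0,0],
    [0,0,0],
    [0,0,0],
  ],
)

```text
time: 28.9
tool_pos: [413.9, 245.5, 180.1]
tcp_rot: [-180.0, -0.4, 24.2]
ft_force: [4.6, 3.9, 9.0]
finger_gap: 13.4
grip_force: 31.4
```

```bash
python3 look.py pics/l2.png | head -6
```

```text
t 28.9 tcp [413.9 245.5 180.1] [-180.    -0.4   24.2] car [-74.8  53.2 180.1] F [4.6 3.9 9. ] gap 13.4 grip 31.4
[187 151   4   7  19] [188.1 154.3]
[160 159  22   7  27] [170.9 162.2]
[187 168   6   3   7] [189.9 168.9]
[196 169  29  12 115] [212.9 174.5]
[170 182  21  11 114] [179.6 186.7]
```

Request:
servo_tool(
  fingers=[0.004,0.004,0.004,0.004],
  linear=[
    [0,0,0.002],
    [0,0,0.003],
    [0,0,0.003],
    [0,0,0.003],
  ],
  rotation=[
    [0,0,0],
    [0,0,0],
    [0,0,0],
    [0,0,0],
  ],
)

```text
time: 29.35
tool_pos: [414.6, 245.8, 178.0]
tcp_rot: [-180.0, -0.6, 24.2]
ft_force: [3.7, 5.1, 12.3]
finger_gap: 13.2
grip_force: 31.9
```

```bash
python3 look.py pics/l3.png | head -6
```

```text
t 29.4 tcp [414.6 245.8 178. ] [-180.    -0.6   24.2] car [-74.   53.2 178. ] F [ 3.7  5.1 12.3] gap 13.2 grip 31.9
[187 152   4   6  18] [188.3 154.5]
[160 159  20   7  27] [170. 162.]
[187 168   6   3   7] [189.9 168.9]
[196 169  29  12 114] [212.9 174.5]
[170 182  20  14 124] [179.7 188.6]
```

Request:
servo_tool(
  fingers=[0.03,0.03,0.03,0.03,0.03,0.03,0.015,0.0,0.0,0.0],
  linear=[
    [0,0,0],
    [0,0,0],
    [0,0,0],
    [0,0,-0.03],
    [0,0,-0.06],
    [-0.03,0,-0.065],
    [-0.06,0,-0.065],
    [-0.077,0,-0.065],
    [-0.077,0,-0.065],
    [-0.077,0,-0.065],
  ],
  rotation=[
    [0,0,0],
    [0,0,0],
    [0,0,0],
    [0,0,0],
    [0,0,0],
    [0,0,0],
    [0,0,0],
    [0,0,0],
    [0,0,0],
    [0,0,0],
  ],
)

```text
time: 30.4
tool_pos: [341.0, 212.4, 239.6]
tcp_rot: [180.0, -0.0, 24.2]
ft_force: [0.9, 0.6, -0.1]
finger_gap: -0.0
grip_force: 0.0
```

Request:
servo_tool(
  fingers=[0.0,0.0],
  linear=[
    [0,0,0],
    [0,0,0],
  ],
  rotation=[
    [0,0,0],
    [0,0,0],
  ],
)

```text
time: 30.6
tool_pos: [341.2, 212.6, 239.5]
tcp_rot: [180.0, 0.0, 24.2]
ft_force: [0.8, -0.6, 0.4]
finger_gap: -0.0
grip_force: 0.0
```

```bash
python3 look.py pics/l4.png | head -6; python3 - <<'E'
from g import *
plan((W(-150,52,130),down(24.17)))
E
```

```text
t 30.6 tcp [341.2 212.6 239.5] [180.    0.   24.2] car [-154.6   52.9  239.5] F [ 0.8 -0.6  0.4] gap -0.0 grip 0.0
[188 152   4   7  20] [189.2 154.6]
[160 159  22   8  30] [171.4 162.4]
[196 169  29  12 111] [213.1 174.5]
[170 182  20  14 119] [179.9 188.7]
1.7 [[182.0, 178.0], [178.0, 177.0], [176.0, 176.0]]
t 30.6 tcp [341.1 212.5 239.5] [180.    0.   24.2] car [-154.7   52.9  239.5] F [-1.  -0.1 -0.1] gap 0.2 grip 0.0
[345.8 213.6 130. ] lin [0.0047, 0.0009, 0.1095] rot [0.0, 0.0, 0.0]
```

View pics/l4.png

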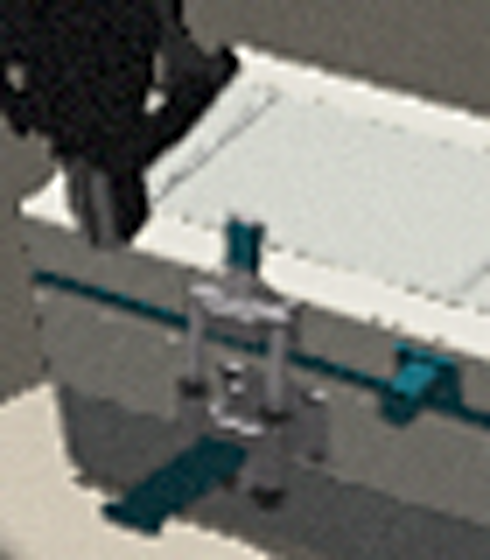

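The picture shows the loop bar on the keeper at (240,300), its tab at (243,245), and the handle pointing out at (170,485). Pressing the lever.

Request:
servo_tool(
  fingers=[0.0,0.0,0.0,0.0,0.0,0.0,0.0,0.0,0.0,0.0],
  linear=[
    [0.004,0,0.04],
    [0.004,0,0.08],
    [0.004,0,0.1],
    [0.004,0,0.11],
    [0.004,0,0.118],
    [0.004,0,0.126],
    [0.004,0,0.134],
    [0.004,0,0.142],
    [0.004,0,0.148],
    [0.004,0,0.148],
  ],
  rotation=[
    [0,0,0],
    [0,0,0],
    [0,0,0],
    [0,0,0],
    [0,0,0],
    [0,0,0],
    [0,0,0],
    [0,0,0],
    [0,0,0],
    [0,0,0],
  ],
)

```text
time: 31.65
tool_pos: [345.7, 214.7, 92.5]
tcp_rot: [-180.0, -0.2, 24.2]
ft_force: [0.2, 0.3, 0.9]
finger_gap: 0.1
grip_force: 0.2
```

```bash
python3 look.py pics/l5.png | head -6
```

```text
t 31.6 tcp [345.7 214.7  92.5] [-180.    -0.2   24.2] car [-149.6   53.    92.5] F [0.2 0.3 0.9] gap 0.1 grip 0.2
[187 154   4   6  19] [188.4 156.4]
[189 169   5   1   5] [191. 169.]
[197 169  28  12 113] [213.2 174.6]
[175 186  16  14  64] [183.8 192.5]
1.7 [[182.0, 178.0], [178.0, 177.0], [176.0, 176.0]]
```

Request:
servo_tool(
  fingers=[0.0,0.0,0.0,0.0,0.0,0.0,0.0,0.0,0.0,0.0],
  linear=[
    [0,0,0.004],
    [0,0,0.008],
    [0,0,0.012],
    [0,0,0.016],
    [0.001,0,0.02],
    [0.002,0,0.024],
    [0.003,0,0.028],
    [0.004,0,0.032],
    [0.005,0,0.034],
    [0.005,0,0.034],
  ],
  rotation=[
    [0,0,0],
    [0,0,0],
    [0,0,0],
    [0,0,0],
    [0,0,0],
    [0,0,0],
    [0,0,0],
    [0,0,0],
    [0,0,0],
    [0,0,0],
  ],
)

```text
time: 32.7
tool_pos: [348.5, 215.9, 57.0]
tcp_rot: [180.0, 0.1, 24.2]
ft_force: [0.2, 0.1, 0.5]
finger_gap: -0.1
grip_force: 0.0
```

```bash
python3 look.py pics/l6.png | head -6
```

```text
t 32.7 tcp [348.5 215.9  57. ] [1.80e+02 1.00e-01 2.42e+01] car [-146.6   52.9   57. ] F [0.2 0.1 0.5] gap -0.1 grip 0.0
[190 169   4   2   5] [191.8 169.2]
[197 169  28  12 114] [213.1 174.6]
[186 187   3   4   8] [186.6 188.4]
[186 195   4   5  11] [187.5 197.5]
1.7 [[182.0, 178.0], [178.0, 177.0], [176.0, 176.0]]
```

Request:
servo_tool(
  fingers=[0.0,0.0,0.0,0.0,0.0,0.0,0.0,0.0],
  linear=[
    [-0.01,0,-0.01],
    [-0.02,0,-0.05],
    [-0.02,0,-0.1],
    [-0.02,0,-0.15],
    [-0.02,0.04,-0.2],
    [-0.02,0.08,-0.22],
    [-0.02,0.1,-0.22],
    [-0.02,0.1,-0.22],
  ],
  rotation=[
    [0,0,0],
    [0,0,0],
    [0,0,0],
    [0,0,0],
    [0,0,0],
    [0,0,0],
    [0,0,0],
    [0,0,0],
  ],
)

```text
time: 33.55
tool_pos: [373.3, 114.5, 279.5]
tcp_rot: [179.9, -0.2, 24.0]
ft_force: [0.4, 0.2, -0.7]
finger_gap: 0.3
grip_force: 0.0
```

```bash
python3 look.py pics/l7.png; python3 - <<'E'
from g import *
s=Cam("scene")
for q in((-91,51,171),(-88,51,184),(-91,51,145),(-91,75,145),(-91,27,145)): print(q,s.proj(W(*q)).round(1))
E
```

```text
t 33.5 tcp [373.3 114.5 279.5] [179.9  -0.2  24. ] car [-165.4  -49.7  279.5] F [ 0.4  0.2 -0.7] gap 0.3 grip 0.0
[186 154   5   6  16] [187.4 157.2]
[160 159  22   8  31] [171.  162.4]
[190 169   4   2   5] [191.8 169.2]
[197 169  28  12 117] [213.2 174.5]
[182 186  10  14  97] [186.4 192.8]
1.7 [[182.0, 178.0], [178.0, 177.0], [176.0, 176.0]]
1.5 [[181.0, 182.0], [177.0, 182.0], [174.0, 182.0]]
1.3 [[180.0, 185.0], [176.0, 186.0], [173.0, 187.0]]
1.1 [[180.0, 188.0], [176.0, 191.0], [172.0, 193.0]]
0.9 [[180.0, 191.0], [176.0, 195.0], [173.0, 198.0]]
0.7 [[181.0, 194.0], [177.0, 199.0], [174.0, 203.0]]
0.5 [[182.0, 196.0], [178.0, 202.0], [175.0, 206.0]]
0.3 [[183.0, 198.0], [180.0, 204.0], [178.0, 209.0]]
0.1 [[185.0, 198.0], [182.0, 205.0], [181.0, 210.0]]
(-91, 51, 171) [[187.9 157. ]]
(-88, 51, 184) [[188.  152.7]]
(-91, 51, 145) [[188.9 164.6]]
(-91, 75, 145) [[182.  162.3]]
(-91, 27, 145) [[196.  166.9]]
```

```bash
python3 - <<'E'
from g import *
for n,b in(("scene",(172,183,30,30)),("top",(180,250,30,30))):
    c=Cam(n);x,y,w,h=b
    m=cv2.inRange(cv2.cvtColor(c.img[y:y+h,x:x+w],cv2.COLOR_BGR2HSV),(80,60,15),(105,255,255))
    print(n,b);print("\n".join("".join(".#"[v>0] for v in row) for row in m))
    for L in(0,.2,.5,.8):
        f=L+np.radians(40);print(L,c.proj(np.array([W(-95-q*np.sin(f),51,85-q*np.cos(f)) for q in(20,50,85)])).round(0).tolist())
E
```

```text
scene (172, 183, 30, 30)Traceback (most recent call last):
  File "<stdin>", line 5, in <module>
  File "<stdin>", line 5, in <genexpr>
  File "<stdin>", line 5, in <genexpr>
TypeError: string indices must be integers, not 'numpy.bool'
```

```bash
python3 - <<'E'
from g import *
for n,b in(("scene",(172,183,30,30)),("top",(180,250,30,30))):
    c=Cam(n);x,y,w,h=b
    m=cv2.inRange(cv2.cvtColor(c.img[y:y+h,x:x+w],cv2.COLOR_BGR2HSV),(80,60,15),(105,255,255))
    print(n,b);print("\n".join("".join("#" if v else "." for v in row) for row in m))
    for L in(0,.2,.5,.8):
        f=L+np.radians(40);print(L,c.proj(np.array([W(-95-q*np.sin(f),51,85-q*np.cos(f)) for q in(20,50,85)])).round(0).tolist())
E
```

```text
scene (172, 183, 30, 30)
..............................
..............................
..............................
.............###..............
.............######...........
............#########.........
............########..........
............########..........
...........#########..........
...........########...........
...........########...........
...........########...........
...........#######............
...........#######............
...........######.............
..........#######.............
..........#######.............
.........########.............
.........#######..............
.........#######..............
........#######...............
........#######...............
........#######...............
.......########...............
.......#######................
.........######...............
............###...............
..............................
..............................
..............................
0 [[189.0, 189.0], [186.0, 199.0], [182.0, 210.0]]
0.2 [[188.0, 188.0], [184.0, 198.0], [179.0, 209.0]]
0.5 [[187.0, 188.0], [182.0, 196.0], [175
[... 527 characters left out ...]
.........................
..............................
..............................
..............................
..............................
..............................
..............................
...............######.........
................##............
..............................
..............................
..............................
..............................
..............................
..............................
..............................
0 [[192.0, 256.0], [196.0, 263.0], [201.0, 271.0]]
0.2 [[192.0, 257.0], [197.0, 265.0], [202.0, 274.0]]
0.5 [[192.0, 258.0], [197.0, 267.0], [202.0, 278.0]]
0.8 [[192.0, 258.0], [196.0, 268.0], [201.0, 280.0]]
```

The latch is down: the handle's pixels match lever angle 0 and the loop tab matches the latched position. Now to locate the knob.

```bash
python3 - <<'E'
from g import *
for n,b in(("scene",(250,140,34,44)),("top",(217,168,30,34))):
    c=Cam(n);x,y,w,h=b
    g=cv2.cvtColor(c.img[y:y+h,x:x+w],cv2.COLOR_BGR2GRAY)
    print(n,b);print("\n".join("".join("#" if v<75 else "o" if v>215 else "." for v in row) for row in g))
    for q in((14,-131,108),(14,-131,129),(14,-131,159),(-5,-131,159),(33,-131,159)): print(q,(c.proj(W(*q))[0]-[x,y]).round(1))
E
```

```text
scene (250, 140, 34, 44)
..................................
..................................
..................................
..................................
o.................................
ooo..............................#
ooo...............................
ooo...............................
oo..#.............................
o.................................
..................................
..................................
..................................
..................................
....#...........###...............
....#..........#####..............
...##.........#####...............
..###..........####...............
.###...........####...............
###...........#####...............
##.........########...............
#...........#######...............
.............######...............
..........##########..............
..........#.#########.............
.........############.............
.........##.##########............
.........##.###########...........
........###############...........
........###############...........
....##..###############..
[... 1119 characters left out ...]
..
......######...##..###........
......#.#.##...###.###.o......
......###..##.o.##.###.o......
......##..############.o......
.......##...###.#####.........
.......####.#######.#.o.......
........##########.#..........
.........##......##...........
..........##.####..o..........
.........o...#...o.o..........
........oo..ooooo.oo..........
.........oo......oooo.........
.............oo...............
................o.............
..............................
..............................
..............................
..............................
(14, -131, 108) [15.6 19.8]
(14, -131, 129) [14.7 18.2]
(14, -131, 159) [13.3 15.8]
(-5, -131, 159) [16.1 22.2]
(33, -131, 159) [10.5  9.4]
```

```bash
python3 - <<'E'
from g import *
D=down(204.17)
plan((W(19,-131,215),D))
E
```

```text
t 33.9 tcp [371.1 117.5 277.1] [-1.80e+02  1.00e-01  2.43e+01] car [-166.2  -46.1  277.1] F [-0.1 -0.   0.2] gap 0.1 grip 0.0
[574.9 115.9 215. ] lin [0.1852, 0.0852, 0.0619] rot [-0.1, -0.0, -179.9]
```

Request:
servo_tool(
  fingers=[0.04,0.04,0.04,0.04,0.04,0.04,0.04,0.04,0.04,0.04],
  linear=[
    [0.02,0.01,0],
    [0.05,0.02,0],
    [0.08,0.035,0],
    [0.11,0.05,0],
    [0.14,0.065,0],
    [0.17,0.08,0.01],
    [0.185,0.085,0.02],
    [0.185,0.085,0.03],
    [0.185,0.085,0.03],
    [0.185,0.085,0.03],
  ],
  rotation=[
    [0,0,-8.5],
    [0,0,-17],
    [0,0,-25.5],
    [0,0,-34],
    [0,0,-42.5],
    [0,0,-51],
    [0,0,-59.5],
    [0,0,-68],
    [0,0,-76.5],
    [0,0,-85],
  ],
)

```text
time: 34.9
tool_pos: [574.7, 115.9, 246.3]
tcp_rot: [-179.9, -0.0, 109.6]
ft_force: [-0.3, -0.4, -0.4]
finger_gap: 40.0
grip_force: 0.0
```

Request:
servo_tool(
  fingers=[0.04,0.04,0.04,0.04,0.04,0.04,0.04,0.04,0.04,0.04],
  linear=[
    [0,0,0],
    [0,0,0],
    [0,0,0],
    [0,0,0],
    [0,0,0],
    [0,0,0],
    [0,0,0],
    [0,0,0],
    [0,0,0],
    [0,0,0],
  ],
  rotation=[
    [0,0,-8.5],
    [0,0,-17],
    [0,0,-25.5],
    [0,0,-34],
    [0,0,-42.5],
    [0,0,-51],
    [0,0,-59.5],
    [0,0,-68],
    [0,0,-76.5],
    [0,0,-85],
  ],
)

```text
time: 35.9
tool_pos: [574.8, 116.0, 247.1]
tcp_rot: [180.0, -0.1, -165.4]
ft_force: [0.2, 0.4, 0.2]
finger_gap: 40.1
grip_force: 0.0
```

Request:
servo_tool(
  fingers=[0.04,0.04,0.04,0.04],
  linear=[
    [0,0,0],
    [0,0,0],
    [0,0,0],
    [0,0,0],
  ],
  rotation=[
    [0,0,-8.5],
    [0,0,-9.9],
    [0,0,-9.9],
    [0,0,-9.9],
  ],
)

```text
time: 36.3
tool_pos: [575.1, 115.3, 247.6]
tcp_rot: [180.0, -0.0, -156.1]
ft_force: [0.2, -1.0, -0.1]
finger_gap: 40.2
grip_force: 0.0
```

```bash
python3 - <<'E'
from g import *
D=down(204.17)
plan((W(19,-131,150),D));print(r.sense()["joint_pos"].round())
c=Cam("scene");x,y,w,h=(240,95,50,75)
g=cv2.cvtColor(c.img[y:y+h,x:x+w],cv2.COLOR_BGR2GRAY)
print("\n".join("".join("#" if v<75 else "o" if v>215 else "." for v in row) for row in g))
E
```

```text
t 36.3 tcp [575.1 115.3 247.6] [ 180.    -0.  -156.1] car [  19.  -131.6  247.6] F [ 0.2 -1.  -0.1] gap 40.2 grip 0.0
[574.9 115.9 150. ] lin [0.0, 0.0006, 0.0976] rot [0.0, -0.0, -0.2]
[   6.    5.   88.    0.   87. -108.]
.........#############################......#.....
.........#############################....#.......
...#####.##############################...##......
..#.##################################....##......
.######################################...##......
#######################################..###......
#######################################..###......
#######################################..###......
########################################.###......
#########.##############################.###......
########################################.###......
##########..################################.##...
.##########.####################################..
.##########..####################################.
.##########..####################################.
..#########.#####################################.
..###############################################.
...######
[... 2248 characters left out ...]
##.........#####.....................
oooo........###........######.....................
ooo........###........#######.....................
o.........###........########.....................
o........###.........#########....................
........###............#######....................
.......###..........#..##########.................
......###.........###.##############..............
.....###.........####.##########.#####............
....###....##########.##########.##.######........
...###....#######.###.############..##.##.##......
..###....#######.####.############.######.###.....
..##.....#.##....#################.##.##.#.##.....
###......##########################.#.###.###.....
```

Request:
servo_tool(
  fingers=[0.04,0.04,0.04,0.04,0.04,0.04,0.003,0.003,0.003,0.003],
  linear=[
    [0,0,0.03],
    [0,0,0.06],
    [0,0,0.08],
    [0,0,0.09],
    [0,0,0.096],
    [0,0,0.096],
    [0,0,0.096],
    [0,0,0.096],
    [0,0,0.096],
    [0,0,0.096],
  ],
  rotation=[
    [0,0,0],
    [0,0,0],
    [0,0,0],
    [0,0,0],
    [0,0,0],
    [0,0,0],
    [0,0,0],
    [0,0,0],
    [0,0,0],
    [0,0,0],
  ],
  force=25,
)

```text
time: 37.35
tool_pos: [575.5, 116.7, 153.2]
tcp_rot: [179.9, 0.1, -155.9]
ft_force: [-3.2, 7.1, 1.8]
finger_gap: 11.3
grip_force: 26.6
```

Request:
servo_tool(
  fingers=[0.003,0.003,0.003],
  linear=[
    [0,0,0],
    [0,0,0],
    [0,0,0],
  ],
  rotation=[
    [0,0,0],
    [0,0,0],
    [0,0,0],
  ],
)

```text
time: 37.65
tool_pos: [575.6, 116.7, 153.2]
tcp_rot: [179.9, 0.1, -155.9]
ft_force: [-3.4, 6.1, 3.0]
finger_gap: 11.6
grip_force: 26.6
```

```bash
python3 - <<'E'
from g import *
plan();print(r.sense()["wrist_torque"])
E
```

```text
t 37.6 tcp [575.6 116.7 153.2] [ 1.799e+02  1.000e-01 -1.559e+02] car [  20.  -130.5  153.2] F [-3.4  6.1  3. ] gap 11.6 grip 26.6
[1.19117515 0.48869497 0.01614017]
```

Request:
servo_tool(
  fingers=[0.003,0.003,0.003,0.003,0.003,0.003,0.003],
  linear=[
    [0,0.0015,0],
    [0,0.0015,0],
    [0,0.0015,0.002],
    [0,0.0015,0.004],
    [0,0.0015,0.006],
    [0,0.0015,0.0075],
    [0,0.0015,0.0075],
  ],
  rotation=[
    [0,0,0],
    [0,0,0],
    [0,0,0],
    [0,0,0],
    [0,0,0],
    [0,0,0],
    [0,0,0],
  ],
  force=60,
)

```text
time: 38.35
tool_pos: [575.6, 116.9, 147.4]
tcp_rot: [-180.0, 0.2, -155.9]
ft_force: [-9.2, 4.0, 21.3]
finger_gap: 10.9
grip_force: 67.4
```

Request:
servo_tool(
  fingers=[0.003,0.003,0.003,0.003,0.003,0.003,0.003,0.003,0.003,0.003],
  linear=[
    [0,0,0],
    [0,0,0],
    [0,0,0],
    [0,0,0],
    [0,0,0],
    [0,0,0],
    [0,0,0],
    [0,0,0],
    [0,0,0],
    [0,0,0],
  ],
  rotation=[
    [0,0,7],
    [0,0,14],
    [0,0,21],
    [0,0,28],
    [0,0,35],
    [0,0,42],
    [0,0,49],
    [0,0,56],
    [0,0,63],
    [0,0,69],
  ],
)

```text
time: 39.35
tool_pos: [576.1, 121.3, 147.5]
tcp_rot: [179.5, -0.1, 134.9]
ft_force: [-3.8, 23.9, 16.1]
finger_gap: 11.1
grip_force: 66.6
```

Request:
servo_tool(
  fingers=[0.003,0.003,0.003],
  linear=[
    [0,0,0],
    [0,0,0],
    [0,0,0],
  ],
  rotation=[
    [0,0,0],
    [0,0,0],
    [0,0,0],
  ],
)

```text
time: 39.65
tool_pos: [576.1, 121.3, 147.5]
tcp_rot: [179.5, -0.1, 135.2]
ft_force: [-4.1, 22.2, 17.1]
finger_gap: 10.4
grip_force: 66.7
```

```bash
python3 - <<'E'
from g import *
plan();print(r.sense()["wrist_torque"])
E
```

```text
t 39.6 tcp [576.1 121.3 147.5] [ 1.795e+02 -1.000e-01  1.352e+02] car [  22.4 -126.5  147.5] F [-4.1 22.2 17.1] gap 10.4 grip 66.7
[3.99768845 0.84773923 0.06813773]
```

Request:
servo_tool(
  fingers=[0.003,0.003,0.003,0.003,0.003,0.003,0.03,0.03,0.03,0.03],
  linear=[
    [0.002,0.002,0],
    [0.003,0.003,0],
    [0.003,0.003,-0.003],
    [0.003,0.003,-0.006],
    [0.003,0.003,-0.0075],
    [0.003,0.003,-0.0075],
    [0.003,0.003,-0.0075],
    [0.003,0.003,-0.0075],
    [0.003,0.003,-0.0075],
    [0.003,0.003,-0.0075],
  ],
  rotation=[
    [0,0,0],
    [0,0,0],
    [0,0,0],
    [0,0,0],
    [0,0,0],
    [0,0,0],
    [0,0,0],
    [0,0,0],
    [0,0,0],
    [0,0,0],
  ],
  force=40,
)

```text
time: 40.65
tool_pos: [574.4, 120.1, 151.3]
tcp_rot: [-179.9, -0.0, 135.1]
ft_force: [0.0, 0.1, 0.3]
finger_gap: 30.1
grip_force: 0.0
```

Request:
servo_tool(
  fingers=[0.035,0.035,0.035,0.035,0.035,0.035,0.035,0.035],
  linear=[
    [0,0,-0.03],
    [0,0,-0.06],
    [0,0,-0.1],
    [0,0,-0.14],
    [0.04,-0.04,-0.16],
    [0.07,-0.07,-0.16],
    [0.1,-0.1,-0.16],
    [0.1,-0.1,-0.16],
  ],
  rotation=[
    [0,0,0],
    [0,0,0],
    [0,0,0],
    [0,0,0],
    [0,0,0],
    [0,0,0],
    [0,0,0],
    [0,0,0],
  ],
)

```text
time: 41.45
tool_pos: [429.0, 120.3, 311.5]
tcp_rot: [-180.0, -0.0, 135.1]
ft_force: [1.1, -0.0, -0.2]
finger_gap: 35.2
grip_force: 0.0
```

```bash
python3 - <<'E'
from g import *
plan()
for n,b in(("scene",(250,145,34,34)),("top",(217,168,30,30))):
    c=Cam(n);x,y,w,h=b
    g=cv2.cvtColor(c.img[y:y+h,x:x+w],cv2.COLOR_BGR2GRAY)
    print(n);print("\n".join("".join("#" if v<75 else "o" if v>215 else "." for v in row) for row in g))
E
python3 look.py pics/fin.png | head -7
```

```text
t 41.5 tcp [429.  120.3 311.5] [-180.    -0.   135.1] car [-112.2  -67.2  311.5] F [ 1.1 -0.  -0.2] gap 35.2 grip 0.0
scene
ooo..............................#
ooo...............................
ooo...............................
oo..#.............................
o.................................
..................................
..................................
..................................
..................................
....#.............................
....#.............................
...##.........#####...............
..###....#############............
.###.....############.............
###......#############............
##.......############.............
#........############.............
.........#############............
.........#############............
.........############.............
.........############.............
.........#############............
.........##############...........
........###############...........
........###############...........
....##..###############..........#
........###############..........#
........###############........
[... 804 characters left out ...]
..
........#####.....####........
........#####....####..o....o.
........#####..####.#.o.......
.o....#..########..#..o.......
.o....#..#####...##..o........
.o.....#######.##..oo.........
.o.......#####...ooo..........
.o..o....####.ooo.oo..........
....o....####..o.oooo.........
..........####................
..o.......####.ooo............
t 41.5 tcp [432.9 120.3 312.2] [1.799e+02 1.000e-01 1.351e+02] car [-108.7  -68.8  312.2] F [0.8 0.1 0.4] gap 34.9 grip 0.0
[186 154   5   6  15] [187.5 157.1]
[160 159  10   4  13] [164.3 160.3]
[174 163   9   4  12] [178.  164.5]
[197 169  28  12 112] [213.1 174.6]
[182 186  10  14  96] [186.4 192.8]
1.7 [[182.0, 178.0], [178.0, 177.0], [176.0, 176.0]]
```

```bash
python3 -c "
from bench import r
print(r.hand_in())"
```

```text
the job is handed in; nothing more can be done
None
```

Job handed in at about 41 s, with no score returned: both bench tubes (the only two found) are in the cradle, the lid is shut, the latch is hooked and pressed down, and the selector was then turned to the blue dot and sprang up.

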